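Clip the delivery plate on the dispatch board and bar it down

TASK

On the dispatch board, slide the yellow delivery plate under the spring clip until it is fully home against the red stop, squared up and centred on the board: let the plate's own edge lift the clip, do not touch the clip with the gripper. Then lay the aluminium retaining bar across the plate, seated down in the two blue supports and about centred, let go of it, and leave the goods and the brush standing around where they are.

Things in the scene. Friction and masses are not known exactly. Their poses are not given: they have to be found in the camera images.
- board: Dispatch board fixed to the truck bed: brown wooden plate 320 (x) x 200 (y) x 12 mm. Origin: centre of its underside, on the bed (z = 0); its top face is at z = 12. Its x axis points from the open near end to the clip at the far end, within 15 degrees of straight away from the robot. Two thin white lines 100 mm apart mark the middle lane. Below, 'board frame' means this frame, in mm.
- stop (a point): Middle of the near face of the red stop bar behind the clip's lip (board frame x 130, y 0, z 17; 110 mm long in y, 10 mm high). Home, the plate's front edge touches it: plate centre at x 60, y 0 in the board frame.
- seat_left (a point): Middle of the slot floor of the blue U-shaped support at board frame x 0, y +88, z 26. Support: 44 mm long in x, 16 mm in y. Its slot is open at the top and through along y, 24 mm wide in x; the cheeks rise to z 44.
- seat_right (a point): The same for the other support, at board frame x 0, y -88, z 26. Seated in both, the bar's centre is at board frame x 0, y 0, z 35, and the bar is 6 mm clear above the plate.
- clip (a joint): Opening angle of the spring clip, rad: 0 shut (lip 2.5 mm above the board), about 0.1 with the plate under it, at most 0.6. Steel flap 70 mm wide (y), hinged at board frame x 150, z 22, pointing to the open end. The plate's front edge pushed along the board into its flared mouth lifts it; the spring holds the lip down with 1 to 2 N, pushing the plate in slowly takes 3 to 8 N, with brief peaks up to 15.
- clip_lip (a point): Middle of the underside of the clip's lip (board frame x 90, y 0, z 14.5 when shut). From the lip the mouth flares up at 20 degrees towards the open end, to x 59, where its edge is 14 mm above the board. Keep fingers clear of it.
- card_mid (a point): Centre (half-way up) of the yellow delivery plate: stiff, flat, 140 (x) x 90 (y) x 8 mm, 60 to 130 g, white paper panel with grey bars on top. It lies flat and loose on the board in front of the clip, askew and off-centre; x axis along its length, its +x end faces the clip. Too wide to span with the gripper: push it by its edges.
- bar_mid (a point): Centre (half-way up) of the retaining bar: straight aluminium bar of rectangular section, 16 (x) x 200 (y) x 18 (z) mm, 100 to 200 g, black rubber sleeve round the middle 50 mm; y axis along its length, z up, the same both ways round. It lies on the truck bed to the left or the right of the board, roughly pointing away from the robot.
- brush_grip (a point): Bystander: middle of the handle of a green hand brush, 200 mm long, lying on the other side of the board from the bar.
- soap_mid (a point): Bystander: middle of an amber soap bottle, 68 mm across, 200 mm tall.
- tin_mid (a point): Bystander: middle of a red-labelled tin, 74 mm across, 105 mm tall.
- jar_mid (a point): Bystander: middle of a jar, 72 mm across, 110 mm tall.
- pasta_mid (a point): Bystander: middle of a blue pasta carton lying flat, 90 x 170 x 45 mm.
- tape_mid (a point): Bystander: middle of an orange roll of packing tape lying flat, 100 mm across, 48 mm high.
Not all that is in view belongs to the job. Of the things that look like the part that bears card_mid, the largest one is meant. Of the things shaped like the part that bears bar_mid, the aluminium one is meant.

How it is judged (in metres and radians):
On the way, in this order (a step that is already met when the one before it is completed fails the run):
1. the plate lies flat under the clip, home against the stop, square and centred (x of card_mid in the frame of board above 0.0545 m and y of card_mid in the frame of board between -0.014 and 0.014 m and z of card_mid in the frame of board below 0.019 m and angle between the x axis of card_mid and the x axis of board, either way round below 0.09 rad and value of joint clip between 0.06 and 0.2 rad), for 0.2 s.
2. the bar lies seated in both supports, across the plate (all of step 1 and x of bar_mid in the frame of board between -0.007 and 0.007 m and y of bar_mid in the frame of board between -0.016 and 0.016 m and z of bar_mid in the frame of board between 0.032 and 0.038 m and angle between the y axis of bar_mid and the y axis of board, either way round below 0.1 rad and angle between bar_mid's own z axis and vertical below 0.06 rad), for 0.2 s.
At the end, for the whole second after the job is handed in: Plate flat under the clip (clip 0.06 to 0.2 rad open), within 5.5 mm of the stop, 14 mm of the middle line and 0.09 rad of square; bar let go, flat on both slot floors (within 3 mm), within 16 mm of centred lengthwise, 7 mm of the slots' middle and 0.1 rad of square across (all of step 2); the robot touches nothing.
It fails at once if the gripper or arm touches the clip (contact force between any of the arm, the fingers and clip above 1 N).
It fails at once if a bystander is moved by more than 40 mm or knocked over (distance of any of brush_grip, soap_mid, tin_mid, jar_mid, pasta_mid, tape_mid from where it was at the start of the episode above 0.04 m or angle between any of soap_mid, tin_mid, jar_mid, pasta_mid, tape_mid's own z axis and vertical above 0.5 rad).
It also fails if it takes over 67 s, if anything falls off the work surface, if the arm or the gripper's body presses on something with over 40 N, if the wrist force passes 120 N, or if a joint passes its speed limit or range.

ROBOT

A 6-joint arm with a two-finger parallel gripper is mounted at the origin on the work surface. World frame = base frame: x ahead of the robot, y to its left, z up, the work surface at z = 0. Lengths are in m, angles in degrees, forces in N, time in s.
With the tool pointing down it reaches from about 0.375 to 0.9 m from the base axis. Payload 3.1 kg.
Tool frame: the origin (TCP) lies on the centre line of the jaws, within the pads' length; the fingertips stand 19 mm ahead of it and the grasp point (between the pads) is the TCP; z points along the fingers, y is the direction in which the jaws open and shut (so a half turn about z gives the same grasp; the last joint's range is limited). The gripper opens to 87 mm and grips with 3 to 60 N. Pads are 19 mm wide; open, the fingers measure 117 mm over their backs; the gripper's body (75 mm by 190 mm) begins 51 mm behind the grasp point.
Start: joints at [60.189, 30.224, 82.088, -0, 67.689, -10.227], TCP at [0.209, 0.589, 0.22] pointing down, gripper open.
Joint ranges: [-176.69, 176.69], [-43.24, 126.21], [12.49, 139.97], [-82, 262], [0, 151.66], [-163.58, 163.58]. Speed limits (degrees/s): [159.86, 159.86, 180, 180, 180, 180].

INTERFACE

Orientations are given as a 3x3 rotation matrix whose columns are the frame's x, y, z axes.
In Python, from rig import bot gives the robot as it stands.
- The arm moves only by the tool carry_out, never from a script. Its argument "targets" is a list of rows, each a list of 6 numbers: the shift along the tool's x, y, z each as a share of 200 mm, from -1 to 1, then the turn, a rotation vector about the tool's x, y, z each as a share of pi/2 rad, from -1 to 1. In form: [[dx, dy, dz, ax, ay, az], ...]. A call has 1 to 20 rows; each row is the pose to reach, as a shift and turn from the pose measured when the call began, along the tool's axes at that moment; what a row does not reach only later rows make up. A row lasts 1/8 s, in which the tool goes at most 62.5 mm and 10.7 degrees, less where a joint would pass 70% of its speed; a pose out of reach is approached as far as the arm can. A call with a number of a shift or a turn outside -1 to 1 is refused whole. A call with a gripper value outside its range is refused whole. "jaw" is the gripper's target within -1 to 1 (fully open at 1, half-way at 0, shut at -1), set as the call begins (left out, the last holds). The fingers move at their own pace and stop on an object; the grip force is fixed at half the most. Time passes only in rows, so rows that repeat a pose let the fingers close. It gives the time, the measured TCP pose, the force and the opening at its end, in the units of the state.
- bot.read_state(): the state, without advancing time (a new reading comes with each control period).
- bot.capture(name): name is "scene" or "top" or "wrist"; returns the picture (400x640x3 uint8, blue, green, red); there is no depth.
- bot.camera_info(name): a dict with "camera_matrix" (3x3 intrinsics, pixels), "view" (4x4, takes a point from world to camera coordinates); the wrist camera has in their place "mount" (4x4, takes a point from camera to tool coordinates, whose origin is the TCP and whose axes are the flange's). Camera axes: x right, y down, z forward; pixel columns grow to the right and rows downward; lengths in m; the calibration is good to about 2 mm. A picture is of the moment at which its call begins: read the wrist's pose just before it. camera_info takes no time and is no camera call.
- bot.hand_in(): hands the job in, once; it reports no verdict.
The state is a dict: "time_s": time; "joint_positions": joint angles; "qvel": joint speeds; "tau": joint torques, N m; "position": TCP position; "tcp_rot": TCP orientation; "force": force on the tool from outside, world axes, zero at the start; "moment": the same for the moment, N m; "opening": opening from 0.0 (shut) to 1.0 (fully open).
Only numpy, scipy, OpenCV 4.12 (cv2) and the standard library are available. Lean on these libraries where they do the work, as an engineer would, in place of code of your own. Each camera call takes 0.05 s, during which the arm holds its last target.

## Working session

There is one attempt and no reset: what is moved stays moved. The work goes in short steps, Python scripts to look and compute and a tool call to move; the robot and the scene stay as the last step left them, time stands still between calls to the robot, and variables do not carry over. Pictures are saved under pics/ and viewed, and the job is handed in when it is done.

Besides the shell and the picture viewer there is one more tool, called after ">>>" as name(argument=value, ...), one argument or row to a line, values as JSON. carry_out: Moves the arm, as the interface text tells. Shift numbers are shares of 200 mm and turn numbers shares of pi/2 rad, none past 1 either way. Its arguments: {"type":"object","properties":{"targets":{"type":"array"},"jaw":{"type":"number"}},"required":["targets"]}

```bash
mkdir -p pics; ls; python3 - <<'E'
from rig import bot
import cv2,numpy as np
np.set_printoptions(precision=4,suppress=True)
for n in("scene","top"):
    cv2.imwrite(f"pics/{n}0.png",bot.capture(n))
    i=bot.camera_info(n);print(n,i["camera_matrix"],i["view"])
print(bot.camera_info("wrist"))
print(bot.read_state())
E
```

```text
pics
scene [[407.6309   0.     324.5531]
 [  0.     407.6309 198.4228]
 [  0.       0.       1.    ]] [[ 0.8056  0.5924 -0.0103 -0.4528]
 [ 0.4358 -0.6041 -0.6672 -0.1713]
 [-0.4015  0.533  -0.7448  1.6945]
 [ 0.      0.      0.      1.    ]]
top [[411.5094   0.     316.2016]
 [  0.     411.5094 195.7401]
 [  0.       0.       1.    ]] [[ 0.026  -0.9996  0.0065  0.0151]
 [-0.982  -0.0268 -0.1872  0.5161]
 [ 0.1873 -0.0015 -0.9823  1.3726]
 [ 0.      0.      0.      1.    ]]
{'camera_matrix': array([[292.3298,   0.    , 328.2499],
       [  0.    , 292.3298, 200.2004],
       [  0.    ,   0.    ,   1.    ]]), 'mount': array([[-0.0001, -0.9646, -0.2638,  0.0719],
       [ 1.    , -0.0002,  0.0005, -0.0009],
       [-0.0006, -0.2638,  0.9646, -0.1636],
       [ 0.    ,  0.    ,  0.    ,  1.    ]])}
{'time_s': 0.1, 'joint_positions': array([ 60.1884,  30.2755,  82.1498,  -0.0001,  67.6888, -10.228 ]), 'qvel': array([ 0.1085, -0.1074, -0.0963, -0.0172,  0.0578,  0.0304]), 'tau': array([ -0.0004, -44.0989, -17.7151,   0.0635,   0.0534,  -0.0001]), 'position': array([0.2091, 0.5883, 0.2194]), 'tcp_rot': array([[-0.9422,  0.3352, -0.001 ],
       [ 0.3352,  0.9422, -0.0017],
       [ 0.0004, -0.002 , -1.    ]]), 'force': array([ 0.8543, -0.5042, -1.6964]), 'moment': array([ 0.0106, -0.011 , -0.0152]), 'opening': 0.9964880916663933}
```

View pics/scene0.png

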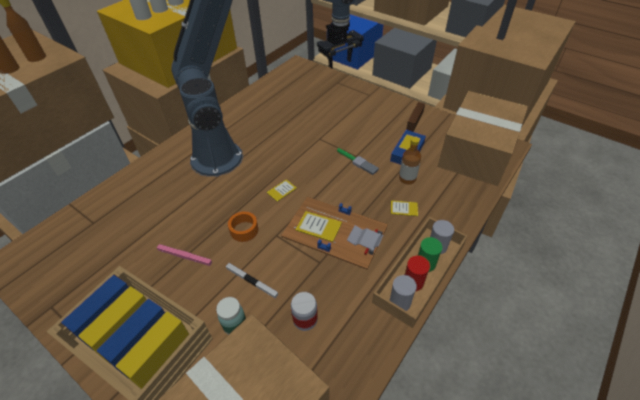

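View pics/top0.png

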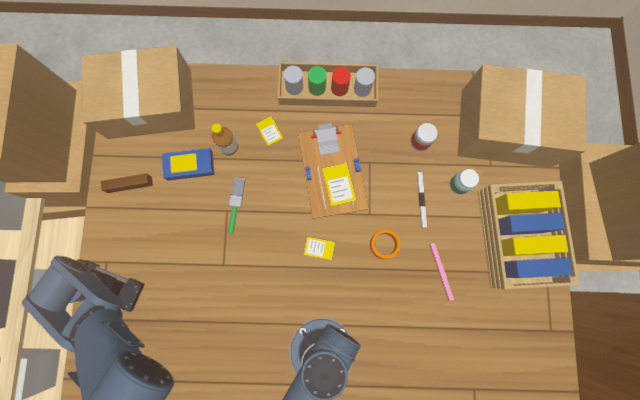

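The top view shows the board at about (333,170), the yellow plate on it at (340,185), and the aluminium bar on the right at (422,200). The brush is on the left at (236,205). Next I'll zoom in on these.

```bash
cat > h.py <<'E'
import numpy as np,cv2
from rig import bot
np.set_printoptions(precision=4,suppress=True)
def cam(name,st=None):
    i=bot.camera_info(name);K=np.array(i["camera_matrix"])
    if name=="wrist":
        T=np.eye(4);T[:3,:3]=st["tcp_rot"];T[:3,3]=st["position"]
        V=np.linalg.inv(T@np.array(i["mount"]))
    else: V=np.array(i["view"])
    return K,V
def px2w(K,V,uv,z):
    uv=np.atleast_2d(np.array(uv,float))
    R=V[:3,:3];c=-R.T@V[:3,3]
    d=(np.linalg.inv(K)@np.c_[uv,np.ones(len(uv))].T).T@R
    s=(z-c[2])/d[:,2]
    return c+d*s[:,None]
def w2px(K,V,P):
    P=np.atleast_2d(np.array(P,float));q=P@V[:3,:3].T+V[:3,3]
    q=q@K.T;return q[:,:2]/q[:,2:]
E
python3 - <<'E'
import cv2
a=cv2.imread("pics/top0.png")[115:225,290:440]
cv2.imwrite("pics/topz.png",cv2.resize(a,None,fx=5,fy=5,interpolation=cv2.INTER_CUBIC))
E
```

```text
(no output)
```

View pics/topz.png

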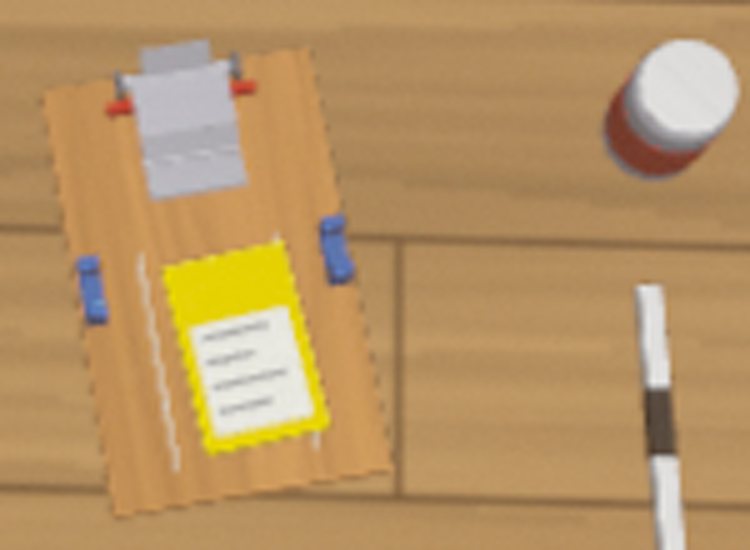

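The zoom shows the board corners at (44,93), (311,47), (390,470) and (115,515), and the plate corners at (163,266), (285,241), (328,430) and (208,453). I'll turn those into world positions.

```bash
cat > m.py <<'E'
from h import *
K,V=cam("top")
def Z(p,x0=290,y0=115,f=5): return (np.array(p,float)+.5)/f-.5+[x0,y0]
if __name__=="__main__":
    b=px2w(K,V,Z([(44,93),(311,47),(390,470),(115,515)]),.012)
    p=px2w(K,V,Z([(163,266),(285,241),(328,430),(208,453)]),.020)
    for n,q in(("board",b),("plate",p)):
        L=(q[0]+q[1]-q[2]-q[3])[:2]/2
        print(n,q.mean(0),"len",np.hypot(*L),"wid",np.linalg.norm((q[0]+q[3]-q[1]-q[2])/2),"ang",np.degrees(np.arctan2(L[1],L[0])), np.degrees(np.arctan2(*(q[0]+q[3]-q[1]-q[2])[:2])))
    a=bot.capture("top")[150:250,350:490]
    cv2.imwrite("pics/topbar.png",cv2.resize(a,None,fx=5,fy=5,interpolation=cv2.INTER_CUBIC))
E
python3 m.py
```

```text
board [ 0.6181 -0.0273  0.012 ] len 0.31640881595929193 wid 0.19767564101569712 ang 10.857415583168025 -11.393649197063375
plate [ 0.5658 -0.0501  0.02  ] len 0.13962279608527056 wid 0.08779066608733685 ang 13.81546426113066 -13.027733406993658
```

View pics/topbar.png

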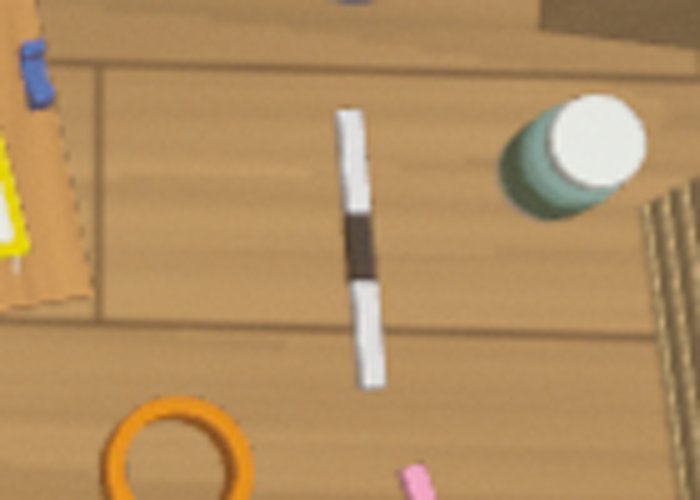

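```bash
cat >> h.py <<'E'
from scipy.spatial.transform import Rotation as Ro
def goal(p,yaw=None,Rt=None):
    """row that takes the tool to world p, tool y axis at world angle yaw (deg), pointing down"""
    s=bot.read_state();R0=np.array(s["tcp_rot"])
    if Rt is None:
        y=np.radians(yaw);Y=np.array([np.cos(y),np.sin(y),0]);Zz=np.array([0,0,-1.]);Rt=np.c_[np.cross(Y,Zz),Y,Zz]
    d=R0.T@(np.array(p)-s["position"]);r=Ro.from_matrix(R0.T@Rt).as_rotvec()
    print("mm",d*1000,"deg",np.degrees(r),"ROW",np.round(np.r_[d/.2,r/(np.pi/2)],4).tolist())
E
python3 - <<'E'
from m import *
q=px2w(K,V,Z([(349,112),(371,387),(360,247)],350,150),.018)
print(q,np.linalg.norm(q[0]-q[1]),np.degrees(np.arctan2(*(q[0]-q[1])[[1,0]])))
for n,uv,z in(("tape",(385,244),.04),("jar",(466,181),.11),("tin",(427,133),.105),("soapcap",(217,129),.2),("pink",(442,271),.018)):print(n,px2w(K,V,uv,z))
goal([.45,-.06,.24],101.1)
E
```

```text
[[ 0.6178 -0.3378  0.018 ]
 [ 0.4207 -0.349   0.018 ]
 [ 0.5198 -0.3435  0.018 ]] 0.19739673761986945 3.256524609907849
tape [[ 0.3564 -0.2096  0.04  ]]
jar [[ 0.5674 -0.4688  0.11  ]]
tin [[ 0.7335 -0.3442  0.105 ]]
soapcap [[0.6935 0.3493 0.2   ]]
pink [[ 0.2713 -0.4078  0.018 ]]
mm [-444.1857 -530.1658  -19.6525] deg [ -0.0901  -0.0407 -30.6831] ROW [-2.2209, -2.6508, -0.0983, -0.001, -0.0005, -0.3409]
```

>>> carry_out(
  targets=[
    [-0.2,-0.25,-0.03,0,0,0],
    [-0.4,-0.5,-0.05,0,0,0],
    [-0.6,-0.7,-0.07,0,0,0],
    [-0.75,-0.9,-0.1,0,0,0],
    [-0.75,-0.9,-0.1,0,0,0],
  ],
)

```text
time_s: 0.78
position: [0.2907, 0.3659, 0.2401]
tcp_rot: [[-0.941, 0.34, -0.001], [0.34, 0.941, -0.002], [0.0, -0.003, -1.0]]
force: [-0.4, 0.7, -0.2]
opening: 0.996
```

>>> carry_out(
  targets=[
    [-0.2,-0.25,0,0,0,-0.08],
    [-0.4,-0.5,0,0,0,-0.16],
    [-0.6,-0.7,0,0,0,-0.25],
    [-0.75,-0.9,0,0,0,-0.34],
    [-0.75,-0.9,0,0,0,-0.34],
  ],
)

```text
time_s: 1.4
position: [0.3724, 0.1439, 0.2405]
tcp_rot: [[-0.983, -0.182, -0.0], [-0.182, 0.983, -0.002], [0.001, -0.002, -1.0]]
force: [-0.6, 0.2, -0.4]
opening: 1.004
```

```bash
python3 - <<'E'
from h import *
goal([.45,-.06,.24],101.1)
E
```

```text
mm [ -39.2371 -214.6665    0.9801] deg [-0.1266 -0.0419 -0.6153] ROW [-0.1962, -1.0733, 0.0049, -0.0014, -0.0005, -0.0068]
```

Next I'll move to the hover point and partly close the jaw, so the two fingertips can push as two points.

>>> carry_out(
  targets=[
    [-0.1,-0.3,0,0,0,0],
    [-0.15,-0.6,0,0,0,0],
    [-0.2,-0.85,0,0,0,0],
    [-0.2,-1,0,0,0,-0.007],
    [-0.2,-1,0,0,0,-0.007],
    [-0.2,-1,0,0,0,-0.007],
  ],
  jaw=-1,
)

```text
time_s: 2.15
position: [0.4477, -0.0436, 0.2406]
tcp_rot: [[-0.981, -0.194, -0.001], [-0.194, 0.981, -0.001], [0.002, -0.001, -1.0]]
force: [-0.0, 0.3, -0.1]
opening: 0.402
```

```bash
python3 - <<'E'
from h import *
s=bot.read_state();im=bot.capture("wrist");np.savez("w1.npz",im=im,p=s["position"],R=s["tcp_rot"])
cv2.imwrite("pics/w1.png",im);print(s["position"],s["opening"])
E
```

```text
[ 0.4477 -0.0436  0.2406] 0.40193601761609754
```

View pics/w1.png

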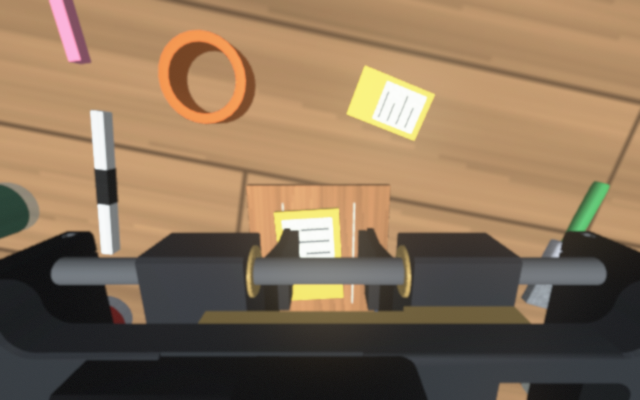

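The wrist view shows the board's near edge from (248,185) to (390,185), the plate's near corners at about (275,211) and (339,208), and white lane lines at x≈283 and x≈354. I'll cross-check these against the top view.

```bash
python3 - <<'E'
from h import *
d=np.load("w1.npz");K,V=cam("wrist",{"tcp_rot":d["R"],"position":d["p"]})
q=px2w(K,V,[(248,185),(390,185)],.012);print(q)
a=np.radians(11.1);c=np.array([.6181,-.0273]);X=np.array([np.cos(a),np.sin(a)]);Y=np.array([-X[1],X[0]])
for P in q: print("bf",(P[:2]-c)@X,(P[:2]-c)@Y)
print("angle of near edge (Y)",np.degrees(np.arctan2(*(q[1]-q[0])[[1,0]]))-90)
p=px2w(K,V,[(275,211),(339,208)],.020)
for P in p: print("plate bf",(P[:2]-c)@X,(P[:2]-c)@Y)
cv2.imwrite("pics/w1z.png",cv2.resize(d["im"][170:310,230:410],None,fx=4,fy=4,interpolation=cv2.INTER_CUBIC))
E
```

```text
[[ 0.4819 -0.1498  0.012 ]
 [ 0.4442  0.0413  0.012 ]]
bf -0.1572572464560524 -0.09398517257284421
bf -0.15745254558138236 0.10076993444342512
angle of near edge (Y) 11.157455807165377
plate bf -0.12246062136778736 -0.057180329471975544
plate bf -0.12685905712774503 0.030862629941856165
```

View pics/w1z.png

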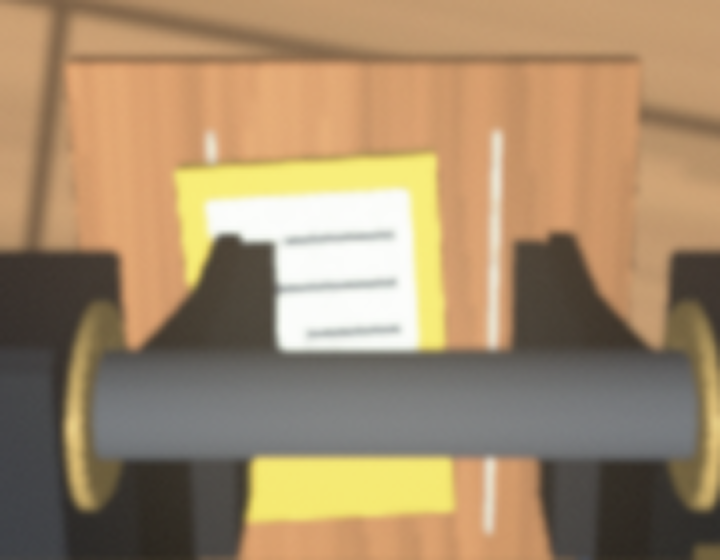

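```bash
cat >> h.py <<'E'
A=np.radians(11.1);C=np.array([.6191,-.0253]);X=np.array([np.cos(A),np.sin(A)]);Y=np.array([-X[1],X[0]])
def b2w(x,y,z): return np.r_[C+x/1000*X+y/1000*Y,z/1000]
def w2b(P): d=np.array(P)[:2]-C; return np.round([d@X*1000,d@Y*1000,P[2]*1000],1)
E
python3 - <<'E'
from h import *
goal(b2w(-56,-87,80),101.1)
goal(b2w(-56,-87,34),101.1)
E
```

```text
mm [-115.8936 -102.2572  160.5944] deg [-0.0521 -0.089   0.1063] ROW [-0.5795, -0.5113, 0.803, -0.0006, -0.001, 0.0012]
mm [-115.9651 -102.2154  206.5944] deg [-0.0521 -0.089   0.1063] ROW [-0.5798, -0.5111, 1.033, -0.0006, -0.001, 0.0012]
```

>>> carry_out(
  targets=[
    [-0.2,-0.2,0.1,0,0,0],
    [-0.4,-0.4,0.3,0,0,0],
    [-0.58,-0.511,0.5,0,0,0],
    [-0.58,-0.511,0.7,0,0,0],
    [-0.58,-0.511,0.8,0,0,0],
    [-0.58,-0.511,0.8,0,0,0],
    [-0.58,-0.511,0.8,0,0,0],
  ],
  jaw=-1,
)

```text
time_s: 3.08
position: [0.5816, -0.1205, 0.0816]
tcp_rot: [[-0.981, -0.196, 0.0], [-0.196, 0.981, -0.002], [0.0, -0.002, -1.0]]
force: [0.8, 0.5, -0.2]
opening: 0.004
```

```bash
python3 - <<'E'
from h import *
s=bot.read_state();print(w2b(s["position"]),s["opening"])
for n in("wrist","top","scene"): cv2.imwrite(f"pics/{n}2.png",bot.capture(n))
a=cv2.imread("pics/scene2.png")[180:280,260:420];cv2.imwrite("pics/s2z.png",cv2.resize(a,None,fx=5,fy=5,interpolation=cv2.INTER_CUBIC))
goal(b2w(-56,-87,34),101.1)
E
```

```text
[-55.1 -86.2  81.6] 0.0041828798323999454
mm [ 1.0883  0.151  48.1678] deg [-0.1419  0.0528  0.1341] ROW [0.0054, 0.0008, 0.2408, -0.0016, 0.0006, 0.0015]
```

View pics/s2z.png

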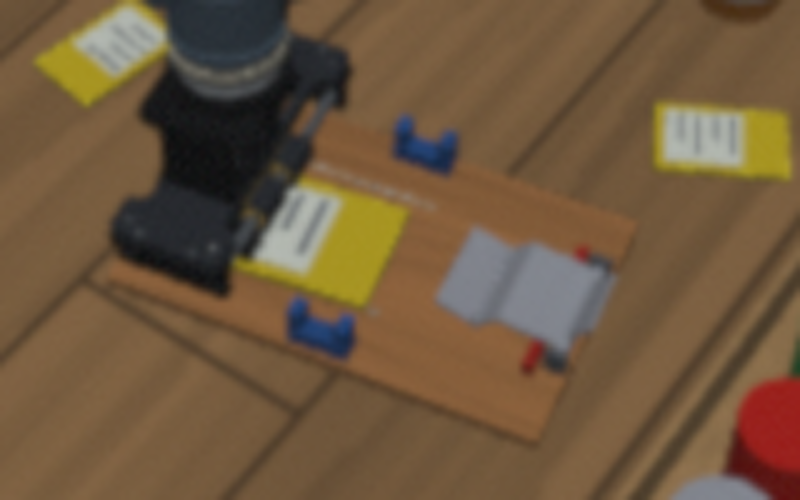

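View pics/wrist2.png

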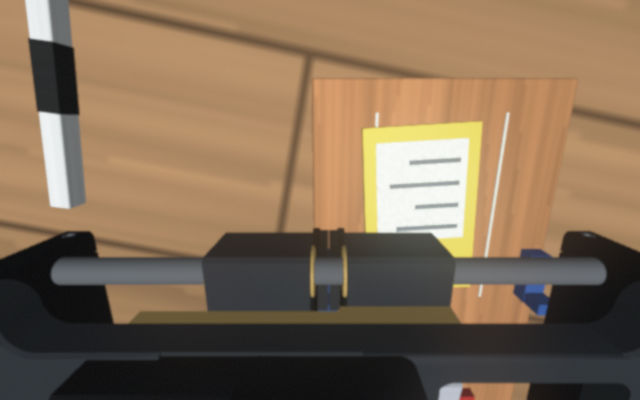

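The plate's near corners are at (363,129) and (483,122), and the board's at (313,78) and (576,78). The gripper is shut and beside the plate. I'll refine the relative pose from this view and then go down.

```bash
python3 - <<'E'
from h import *
s=bot.read_state();K,V=cam("wrist",s)
for P in px2w(K,V,[(313,78),(576,78)],.012): print("board",w2b(P))
for P in px2w(K,V,[(363,129),(483,122)],.020): print("plate",w2b(P))
for P in px2w(K,V,[(313,235),(345,235)],.0627): print("tips",w2b(P))
E
```

```text
board [-157.5  -99.5   12. ]
board [-157.9   95.9   12. ]
plate [-121.  -62.   20.]
plate [-126.2   27.3   20. ]
tips [-53.  -98.1  62.7]
tips [-53.  -76.6  62.7]
```

>>> carry_out(
  targets=[
    [0.005,0,0.1,0,0,0],
    [0.005,0,0.2,0,0,0],
    [0.005,0,0.24,0,0,0],
    [0.005,0,0.24,0,0,0],
    [0.005,0,0.24,0,0,0],
  ],
)

```text
time_s: 3.85
position: [0.5817, -0.1218, 0.035]
tcp_rot: [[-0.981, -0.195, 0.003], [-0.195, 0.981, -0.003], [-0.002, -0.003, -1.0]]
force: [-0.1, -0.4, 0.2]
opening: 0.002
```

>>> carry_out(
  targets=[
    [0,0.03,0,0,0,0],
    [0,0.06,0,0,0,0],
    [0,0.08,0,0,0,0],
    [0,0.1,0,0,0,0],
    [0,0.12,0,0,0,0],
    [0,0.135,0,0,0,0],
    [0,0.135,0,0,0,0],
    [0,0.135,0,0,0,0],
  ],
)

```text
time_s: 4.85
position: [0.5765, -0.0955, 0.0349]
tcp_rot: [[-0.981, -0.195, 0.003], [-0.195, 0.981, -0.003], [-0.002, -0.004, -1.0]]
force: [1.1, 0.1, -0.0]
opening: 0.008
```

```bash
python3 - <<'E'
from h import *
s=bot.read_state();im=bot.capture("wrist");print(w2b(s["position"]))
cv2.imwrite("pics/w3.png",cv2.resize(im[0:300,180:560],None,fx=2,fy=2,interpolation=cv2.INTER_CUBIC))
E
```

```text
[-55.3 -60.7  34.9]
```

View pics/w3.png

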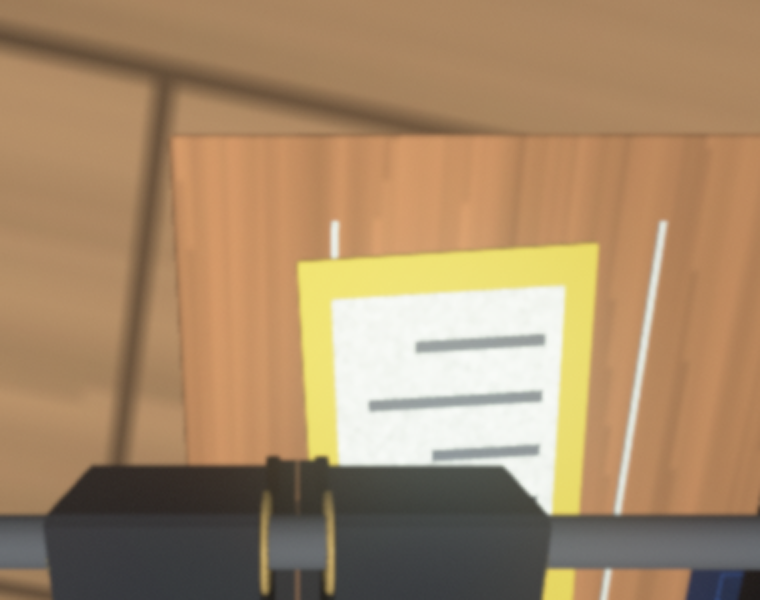

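The plate's near corners are now at (298,262) and (598,243) in the zoom, and the lane lines' near ends at (335,222) and (663,222).

```bash
cat > w.py <<'E'
from h import *
def wz(pts,f,x0,y0): return (np.array(pts,float)+.5)/f-.5+[x0,y0]
def rep(board,plate,f,x0,y0):
    s=bot.read_state();K,V=cam("wrist",s)
    b=[w2b(P) for P in px2w(K,V,wz(board,f,x0,y0),.012)];p=[w2b(P) for P in px2w(K,V,wz(plate,f,x0,y0),.020)]
    e=p[1]-p[0];a=np.arctan2(-e[0],e[1]);m=(p[0]+p[1])/2
    print("lane",b,"plate",p,"ang",np.degrees(a),"centre",m[:2]+70*np.array([np.cos(a),np.sin(a)])-[0,(b[0][1]+b[1][1])/2])
E
python3 -c "
from w import *
rep([(335,222),(663,222)],[(298,262),(598,243)],2,180,0)"
```

```text
lane [array([-133.3,  -50.1,   12. ]), array([-133.5,   49.8,   12. ])] plate [array([-121.7,  -61.3,   20. ]), array([-127.3,   26.9,   20. ])] ang 3.6329507394882032 centre [-54.6407 -12.6145]
```

>>> carry_out(
  targets=[
    [0,0.02,0.005,0,0,0],
    [0,0.04,0.005,0,0,0],
    [0,0.04,0.005,0,0,0],
    [0,0.04,0.005,0,0,0],
  ],
)

```text
time_s: 5.4
position: [0.575, -0.0876, 0.0339]
tcp_rot: [[-0.981, -0.195, 0.003], [-0.195, 0.981, -0.003], [-0.002, -0.004, -1.0]]
force: [0.4, 0.7, -0.2]
opening: 0.005
```

```bash
python3 - <<'E'
from h import *
s=bot.read_state();im=bot.capture("wrist");print(w2b(s["position"]),s["force"])
cv2.imwrite("pics/w4.png",cv2.resize(im[0:300,180:560],None,fx=2,fy=2,interpolation=cv2.INTER_CUBIC))
a=bot.capture("scene")[180:280,260:420];cv2.imwrite("pics/s4z.png",cv2.resize(a,None,fx=5,fy=5,interpolation=cv2.INTER_CUBIC))
E
```

```text
[-55.3 -52.7  33.9] [ 0.4271  0.656  -0.1635]
```

View pics/w4.png

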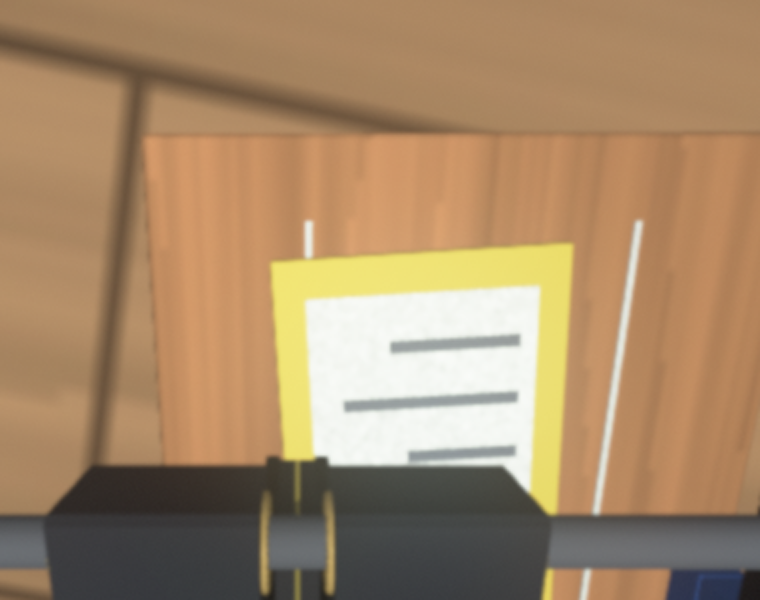

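View pics/s4z.png

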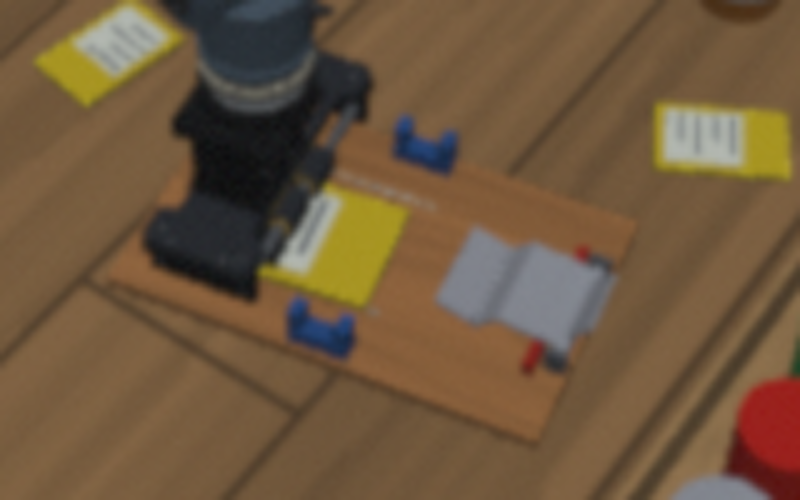

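```bash
python3 - <<'E'
from h import *
i=bot.camera_info("wrist");K=i["camera_matrix"];V=np.linalg.inv(i["mount"])
for P in [(.0095,.0,.019),(.0095,.011,.019),(.0095,.0,0),(.0095,.011,0),(.0095,.011,-.019),(.0,0,.019)]:
    q=w2px(K,V,P)[0]; print(P,q,(q-[180,0])*2)
E
```

```text
(0.0095, 0.0, 0.019) [329.3791 219.08  ] [298.7582 438.1601]
(0.0095, 0.011, 0.019) [346.0603 219.0755] [332.1205 438.1509]
(0.0095, 0.0, 0) [329.5194 229.4747] [299.0388 458.9494]
(0.0095, 0.011, 0) [347.9529 229.4692] [335.9058 458.9384]
(0.0095, 0.011, -0.019) [350.2898 242.3029] [340.5796 484.6059]
(0.0, 0, 0.019) [329.3653 232.5541] [298.7307 465.1082]
```

>>> carry_out(
  targets=[
    [0,0,0.005,0,0,0],
    [0,0,0.01,0,0,0],
    [0,0,0.01,0,0,0],
  ],
)

```text
time_s: 5.88
position: [0.5749, -0.0878, 0.0318]
tcp_rot: [[-0.981, -0.195, 0.003], [-0.195, 0.981, -0.003], [-0.002, -0.003, -1.0]]
force: [0.8, 0.2, -0.5]
opening: 0.006
```

>>> carry_out(
  targets=[
    [0,0,0.005,0,0,0],
    [0,0,0.01,0,0,0],
    [0,0,0.01,0,0,0],
  ],
)

```text
time_s: 6.25
position: [0.5749, -0.0877, 0.0297]
tcp_rot: [[-0.981, -0.195, 0.003], [-0.195, 0.981, -0.003], [-0.002, -0.003, -1.0]]
force: [-0.1, -0.5, 0.5]
opening: -0.0
```

>>> carry_out(
  targets=[
    [0,0,0.005,0,0,0],
    [0,0,0.01,0,0,0],
    [0,0,0.01,0,0,0],
  ],
)

```text
time_s: 6.62
position: [0.5748, -0.0877, 0.0276]
tcp_rot: [[-0.981, -0.195, 0.003], [-0.195, 0.981, -0.003], [-0.002, -0.003, -1.0]]
force: [0.3, 0.5, -0.0]
opening: 0.005
```

>>> carry_out(
  targets=[
    [0,0,0.005,0,0,0],
    [0,0,0.01,0,0,0],
    [0,0,0.01,0,0,0],
  ],
)

```text
time_s: 7.0
position: [0.5747, -0.0877, 0.0255]
tcp_rot: [[-0.981, -0.195, 0.002], [-0.195, 0.981, -0.003], [-0.002, -0.003, -1.0]]
force: [-0.3, -0.3, -0.8]
opening: 0.004
```

```bash
python3 - <<'E'
from h import *
s=bot.read_state();im=bot.capture("wrist");print(w2b(s["position"]),s["force"])
cv2.imwrite("pics/w5.png",cv2.resize(im[0:300,180:560],None,fx=2,fy=2,interpolation=cv2.INTER_CUBIC))
E
```

```text
[-55.6 -52.7  25.5] [-0.2649 -0.3025 -0.7824]
```

View pics/w5.png

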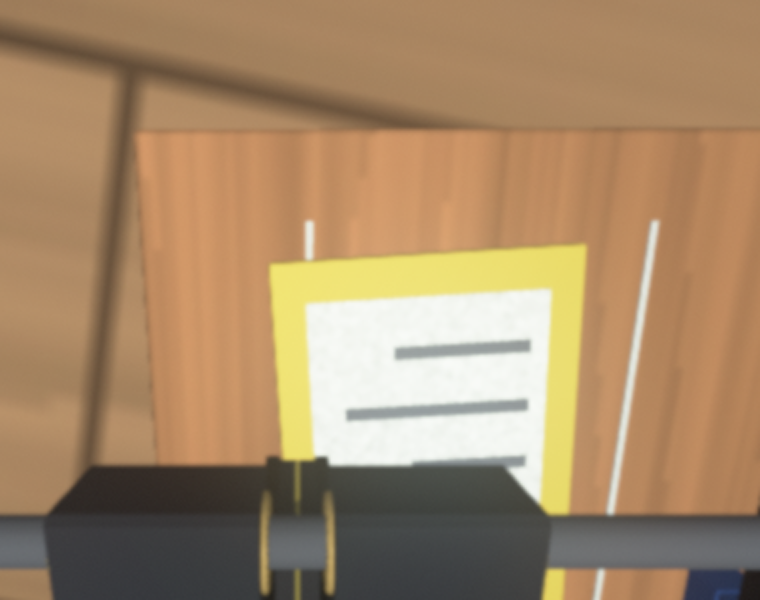

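>>> carry_out(
  targets=[
    [0,0,0.005,0,0,0],
    [0,0,0.01,0,0,0],
    [0,0,0.01,0,0,0],
  ],
)

```text
time_s: 7.42
position: [0.5747, -0.0877, 0.0234]
tcp_rot: [[-0.981, -0.195, 0.002], [-0.195, 0.981, -0.003], [-0.002, -0.003, -1.0]]
force: [-0.4, 0.2, -0.5]
opening: 0.004
```

>>> carry_out(
  targets=[
    [0,0,0.005,0,0,0],
    [0,0,0.01,0,0,0],
    [0,0,0.01,0,0,0],
  ],
)

```text
time_s: 7.8
position: [0.5746, -0.0877, 0.0213]
tcp_rot: [[-0.981, -0.195, 0.002], [-0.195, 0.981, -0.003], [-0.001, -0.003, -1.0]]
force: [0.1, -0.7, 0.3]
opening: 0.006
```

>>> carry_out(
  targets=[
    [0,0,0.005,0,0,0],
    [0,0,0.01,0,0,0],
    [0,0,0.01,0,0,0],
  ],
)

```text
time_s: 8.18
position: [0.5745, -0.0877, 0.0192]
tcp_rot: [[-0.981, -0.195, 0.002], [-0.195, 0.981, -0.003], [-0.001, -0.003, -1.0]]
force: [0.9, -0.8, -0.1]
opening: 0.004
```

>>> carry_out(
  targets=[
    [0,0,0.005,0,0,0],
    [0,0,0.005,0,0,0],
  ],
)

```text
time_s: 8.43
position: [0.5746, -0.0877, 0.0183]
tcp_rot: [[-0.981, -0.195, 0.002], [-0.195, 0.981, -0.003], [-0.001, -0.003, -1.0]]
force: [-0.8, -0.3, 0.5]
opening: 0.007
```

```bash
python3 - <<'E'
from h import *
s=bot.read_state();im=bot.capture("wrist");print(w2b(s["position"]),s["force"])
cv2.imwrite("pics/w6.png",cv2.resize(im[0:300,180:560],None,fx=2,fy=2,interpolation=cv2.INTER_CUBIC))
a=bot.capture("scene")[180:280,260:420];cv2.imwrite("pics/s6z.png",cv2.resize(a,None,fx=5,fy=5,interpolation=cv2.INTER_CUBIC))
E
```

```text
[-55.6 -52.6  18.3] [-0.8438 -0.262   0.545 ]
```

View pics/w6.png

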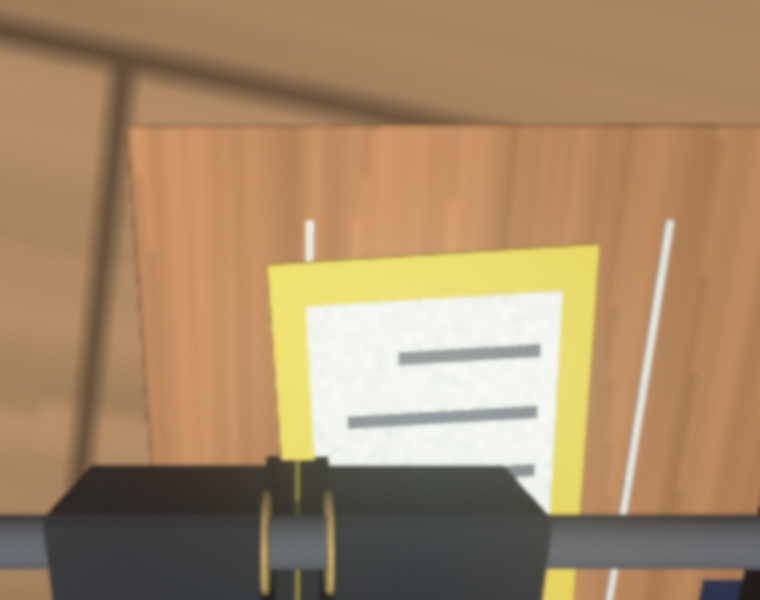

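View pics/s6z.png

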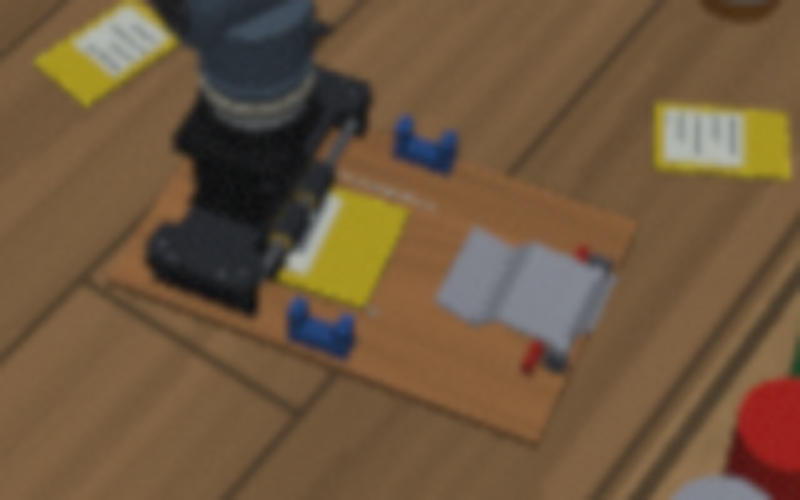

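```bash
python3 -c "
from w import *
rep([(309,222),(670,222)],[(269,267),(598,246)],2,180,0)
K,V=cam('scene');im=bot.capture('scene')
for z in (0,.05): print(w2px(K,V,b2w(-55.6,-52.6,18.3)+[0,0,z]))
for P in [b2w(0,88,44),b2w(0,-88,44)]: print(w2px(K,V,P))
cv2.imwrite('pics/s7.png',cv2.resize(im[190:270,290:350],None,fx=10,fy=7.5,interpolation=cv2.INTER_CUBIC))
print(bot.camera_info('wrist'))
"
```

```text
lane [array([-133.1,  -50.2,   12. ]), array([-133.3,   49.9,   12. ])] plate [array([-121.3,  -61.1,   20. ]), array([-126.9,   26.9,   20. ])] ang 3.641185257901347 centre [-54.2413 -12.5044]
[[312.3734 233.2206]]
[[311.8879 224.2156]]
[[343.6442 205.3886]]
[[322.4361 241.9821]]
{'camera_matrix': array([[292.3298,   0.    , 328.2499],
       [  0.    , 292.3298, 200.2004],
       [  0.    ,   0.    ,   1.    ]]), 'mount': array([[-0.0001, -0.9645, -0.2642,  0.0724],
       [ 1.    , -0.0002,  0.0006, -0.0009],
       [-0.0007, -0.2642,  0.9645, -0.1636],
       [ 0.    ,  0.    ,  0.    ,  1.    ]])}
```

View pics/s7.png

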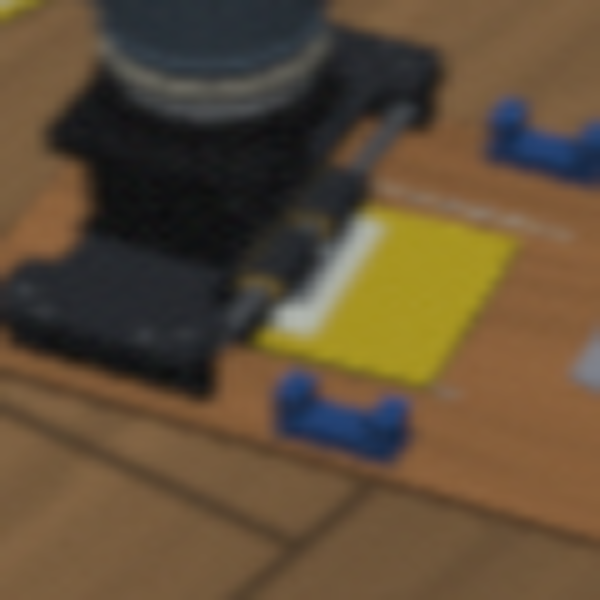

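```bash
python3 -c "
from w import *
K,V=cam('scene')
f=lambda *a:((w2px(K,V,b2w(*a))[0]-[290,190])*[10,7.5]).round()
for z in (0,20,40,69,90):
  print(z,[f(-55.6+dx,-52.6+dy,z) for dx in(-37,37) for dy in (-95,95)], 'rod?',f(-55,-52,z))
s=bot.read_state();print(s['joint_positions'],s['opening'],s['tcp_rot'])
im=bot.capture('top')[120:240,290:410];cv2.imwrite('pics/t7.png',cv2.resize(im,None,fx=5,fy=5,interpolation=cv2.INTER_CUBIC))
"
```

```text
0 [array([  1., 475.]), array([250., 179.]), array([198., 534.]), array([435., 229.])] rod? [228. 347.]
20 [array([ -3., 450.]), array([249., 152.]), array([196., 509.]), array([436., 202.])] rod? [226. 321.]
40 [array([ -7., 424.]), array([247., 125.]), array([194., 483.]), array([436., 175.])] rod? [224. 295.]
69 [array([-14., 385.]), array([245.,  85.]), array([190., 444.]), array([436., 135.])] rod? [221. 255.]
90 [array([-19., 356.]), array([243.,  55.]), array([188., 416.]), array([437., 105.])] rod? [219. 226.]
[ -19.6275   43.6634   96.4127   -0.161    39.7605 -120.7256] 0.0040561607638891425 [[-0.9809 -0.1946  0.0021]
 [-0.1946  0.9809 -0.0027]
 [-0.0015 -0.003  -1.    ]]
```

View pics/t7.png

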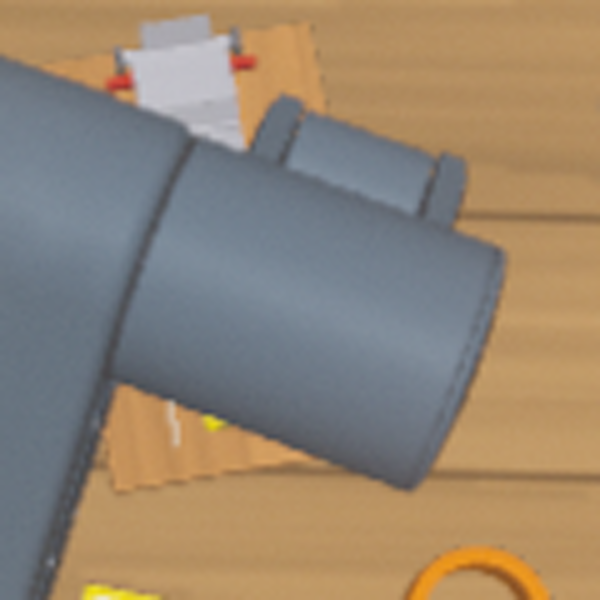

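Camera scale agrees with the reported height, but the fingertips look shorter than stated: the TCP is at z 18 with no contact. I'll keep feeling down in small steps.

>>> carry_out(
  targets=[
    [0,0,0.01,0,0,0],
    [0,0,0.02,0,0,0],
    [0,0,0.02,0,0,0],
  ],
)

```text
time_s: 9.0
position: [0.5747, -0.0877, 0.0181]
tcp_rot: [[-0.981, -0.195, 0.003], [-0.195, 0.981, -0.003], [-0.002, -0.004, -1.0]]
force: [-5.5, 1.1, 25.2]
opening: 0.009
```

>>> carry_out(
  targets=[
    [0,0,0.01,0,0,0],
    [0,0,0.01,0,0,0],
  ],
)

```text
time_s: 9.25
position: [0.5746, -0.0877, 0.0181]
tcp_rot: [[-0.981, -0.195, 0.003], [-0.195, 0.981, -0.004], [-0.002, -0.004, -1.0]]
force: [-2.0, 0.4, 14.2]
opening: 0.005
```

>>> carry_out(
  targets=[
    [0,0,0.01,0,0,0],
    [0,0,0.01,0,0,0],
  ],
)

```text
time_s: 9.5
position: [0.5747, -0.0877, 0.0182]
tcp_rot: [[-0.981, -0.195, 0.004], [-0.195, 0.981, -0.004], [-0.003, -0.005, -1.0]]
force: [-3.1, 1.2, 13.1]
opening: 0.005
```

>>> carry_out(
  targets=[
    [0,0,-0.05,0,0,0],
    [0,-0.06,-0.05,0,0,0],
    [0,-0.13,-0.05,0,0,0],
    [0,-0.13,-0.02,0,0,0],
    [0,-0.13,0.02,0,0,0],
    [0,-0.13,0.02,0,0,0],
  ],
)

```text
time_s: 10.25
position: [0.5785, -0.1126, 0.0129]
tcp_rot: [[-0.981, -0.195, 0.001], [-0.195, 0.981, -0.003], [-0.0, -0.003, -1.0]]
force: [0.0, 0.2, 0.0]
opening: 0.005
```

```bash
python3 - <<'E'
from h import *
s=bot.read_state();print(w2b(s["position"]),s["force"])
goal(b2w(-54,-75,12.5),101.1)
goal(b2w(-54,-58,12.5),101.1)
E
```

```text
[-56.6 -77.8  12.9] [0.0258 0.1639 0.0452]
mm [-2.6105  2.8262  0.3767] deg [-0.153   0.0151  0.1739] ROW [-0.0131, 0.0141, 0.0019, -0.0017, 0.0002, 0.0019]
mm [-2.6621 19.8261  0.3313] deg [-0.153   0.0151  0.1739] ROW [-0.0133, 0.0991, 0.0017, -0.0017, 0.0002, 0.0019]
```

>>> carry_out(
  targets=[
    [0.04,0,0,0,0,0],
    [0.04,0.03,0,0,0,0],
    [0.04,0.06,0,0,0,0],
    [0.04,0.08,0,0,0,0],
    [0.04,0.1,0,0,0,0],
    [0.04,0.1,0,0,0,0],
    [0.04,0.1,0,0,0,0],
  ],
)

```text
time_s: 11.12
position: [0.5669, -0.0946, 0.0129]
tcp_rot: [[-0.981, -0.196, 0.001], [-0.196, 0.981, -0.003], [-0.0, -0.003, -1.0]]
force: [-0.8, -0.0, 0.1]
opening: 0.007
```

```bash
cat > look.py <<'E'
import sys
from h import *
s=bot.read_state();im=bot.capture("wrist");print(w2b(s["position"]),s["force"],s["opening"])
cv2.imwrite(f"pics/{sys.argv[1]}.png",cv2.resize(im[0:300,180:560],None,fx=2,fy=2,interpolation=cv2.INTER_CUBIC))
E
python3 look.py w8
```

```text
[-64.5 -57.9  12.9] [-0.8281 -0.044   0.1045] 0.007445970177890806
```

View pics/w8.png

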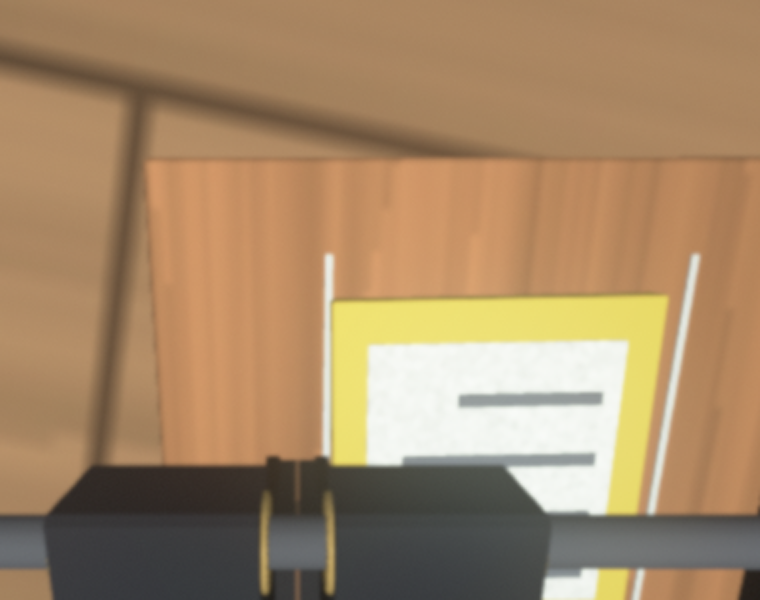

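The plate moved sideways and turned nearly square. Its near corners are at (333,300) and (667,295), and the lane lines at (329,255) and (696,255).

```bash
python3 -c "
from w import *
rep([(329,255),(696,255)],[(333,300),(667,295)],2,180,0)"
```

```text
lane [array([-133.3,  -50.2,   12. ]), array([-133.6,   49.8,   12. ])] plate [array([-121.9,  -49.4,   20. ]), array([-123.5,   38.8,   20. ])] ang 1.0392652293842177 centre [-52.7115  -3.8304]
```

>>> carry_out(
  targets=[
    [0,0.01,0,0,0,0],
    [0,0.018,0,0,0,0],
    [0,0.018,0,0,0,0],
    [0,-0.05,0,0,0,0],
    [0,-0.05,-0.3,0,0,0],
    [0,-0.05,-0.3,0,0,0],
  ],
)

```text
time_s: 11.92
position: [0.5723, -0.1065, 0.0762]
tcp_rot: [[-0.981, -0.195, 0.009], [-0.195, 0.981, -0.006], [-0.008, -0.008, -1.0]]
force: [0.1, -0.4, -0.0]
opening: 0.005
```

```bash
python3 look.py w9; python3 - <<'E'
from h import *
goal(b2w(-150,0,72),101.1)
E
```

```text
[-61.6 -70.7  76.2] [ 0.0836 -0.3892 -0.0192] 0.00455194046741444
mm [86.8758 69.9099  1.9418] deg [-0.3234  0.2752  0.1326] ROW [0.4344, 0.3495, 0.0097, -0.0036, 0.0031, 0.0015]
```

View pics/w9.png

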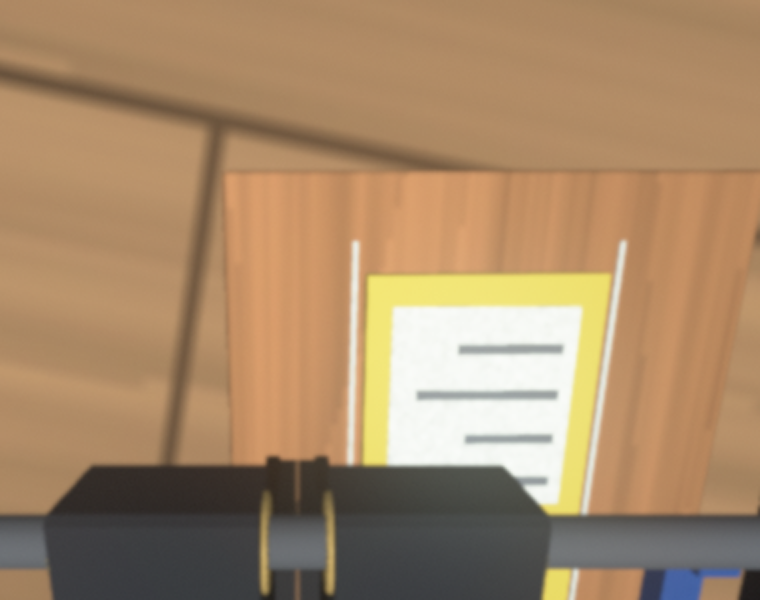

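>>> carry_out(
  targets=[
    [0.2,0.15,0,0,0,0],
    [0.43,0.35,0,-0.003,0.003,0.001],
    [0.43,0.35,0,-0.003,0.003,0.001],
    [0.43,0.35,0,-0.003,0.003,0.001],
  ],
  jaw=0,
)

```text
time_s: 12.48
position: [0.4733, -0.0543, 0.0737]
tcp_rot: [[-0.981, -0.193, 0.001], [-0.193, 0.981, -0.001], [-0.001, -0.001, -1.0]]
force: [0.6, 0.6, 0.1]
opening: 0.376
```

```bash
python3 -c "
from w import *
" ; python3 look.py w10; python3 - <<'E'
from h import *
goal(b2w(-150,0,30),101.1)
E
```

```text
[-148.7   -0.4   73.7] [0.6103 0.57   0.0524] 0.37588468739184017
mm [ 2.246   1.1305 43.8364] deg [-0.119   0.1042  0.0306] ROW [0.0112, 0.0057, 0.2192, -0.0013, 0.0012, 0.0003]
```

View pics/w10.png

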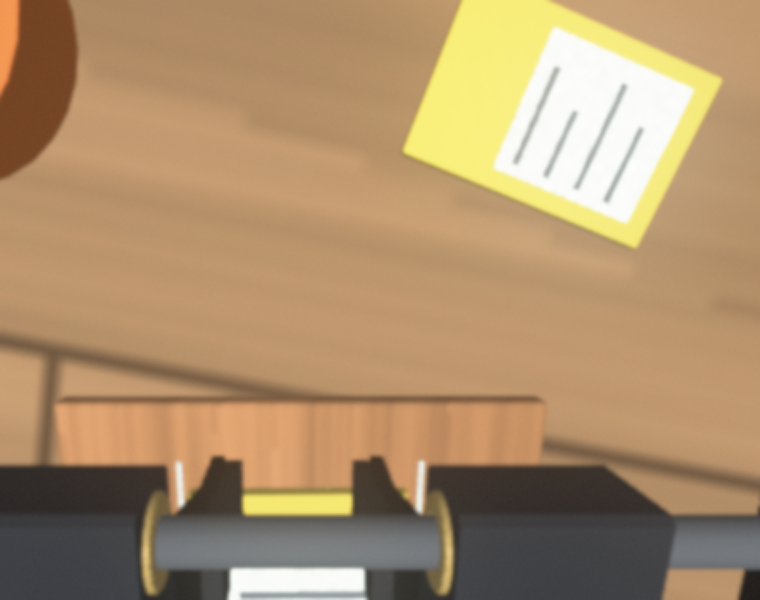

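The fingertips end at the same image row (about 458) as when shut, so the tip is about 2 mm behind the TCP at any opening. I'll go down behind the plate.

>>> carry_out(
  targets=[
    [0.01,0.003,0.12,0,0,0],
    [0.01,0.003,0.24,0,0,0],
    [0.01,0.003,0.28,0,0,0],
    [0.01,0.003,0.305,0,0,0],
    [0.01,0.003,0.305,0,0,0],
  ],
)

```text
time_s: 13.15
position: [0.4728, -0.055, 0.0129]
tcp_rot: [[-0.981, -0.193, 0.003], [-0.193, 0.981, -0.002], [-0.002, -0.002, -1.0]]
force: [-0.1, -0.2, 0.6]
opening: 0.5
```

>>> carry_out(
  targets=[
    [-0.05,0,0,0,0,0],
    [-0.1,0,0,0,0,0],
    [-0.15,0,0,0,0,0],
    [-0.2,0,0,0,0,0],
    [-0.25,0,0,0,0,0],
    [-0.3,0,0,0,0,0],
    [-0.3,0,0,0,0,0],
    [-0.3,0,0,0,0,0],
  ],
)

```text
time_s: 14.15
position: [0.5316, -0.0433, 0.013]
tcp_rot: [[-0.981, -0.193, 0.003], [-0.193, 0.981, -0.002], [-0.002, -0.002, -1.0]]
force: [-0.1, 0.1, 0.5]
opening: 0.502
```

```bash
python3 look.py w11; python3 - <<'E'
from h import *
goal(b2w(-60,0,13),101.1)
a=bot.capture("scene")[180:280,260:420];cv2.imwrite("pics/s11.png",cv2.resize(a,None,fx=5,fy=5,interpolation=cv2.INTER_CUBIC))
a=bot.capture("top")[120:240,290:410];cv2.imwrite('pics/t11.png',cv2.resize(a,None,fx=5,fy=5,interpolation=cv2.INTER_CUBIC))
E
```

```text
[-89.4  -0.8  13. ] [-0.0638  0.0644  0.4699] 0.5018717514335792
mm [-29.5531   0.7961   0.0294] deg [-0.1253  0.1115  0.02  ] ROW [-0.1478, 0.004, 0.0001, -0.0014, 0.0012, 0.0002]
```

View pics/s11.png

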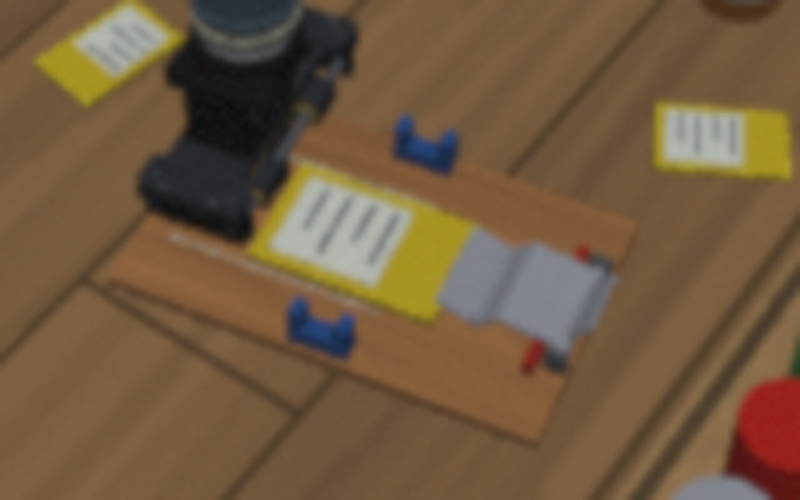

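View pics/t11.png

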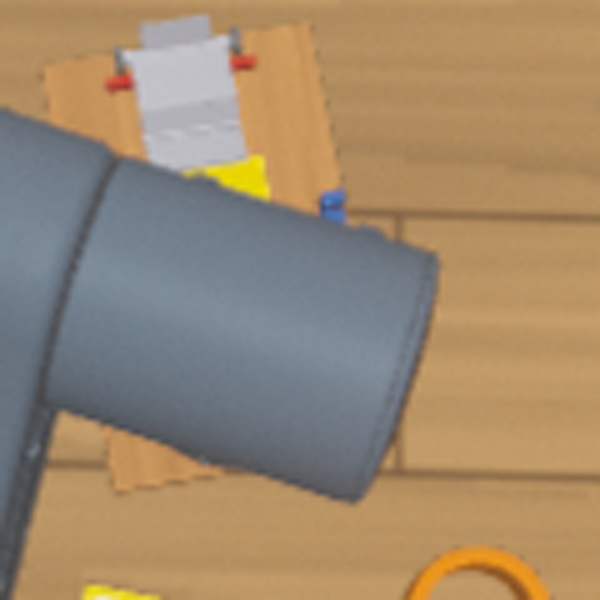

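The plate sits square in the lane with its front edge at the clip's mouth. I'll push on slowly under the clip.

>>> carry_out(
  targets=[
    [-0.0125,0.004,0,0,0,0],
    [-0.025,0.004,0,0,0,0],
    [-0.0375,0.004,0,0,0,0],
    [-0.05,0.004,0,0,0,0],
    [-0.0625,0.004,0,0,0,0],
    [-0.075,0.004,0,0,0,0],
    [-0.0875,0.004,0,0,0,0],
    [-0.1,0.004,0,0,0,0],
    [-0.1125,0.004,0,0,0,0],
    [-0.125,0.004,0,0,0,0],
    [-0.1375,0.004,0,0,0,0],
    [-0.15,0.004,0,0,0,0],
    [-0.1625,0.004,0,0,0,0],
    [-0.175,0.004,0,0,0,0],
    [-0.1875,0.004,0,0,0,0],
    [-0.2,0.004,0,0,0,0],
  ],
)

```text
time_s: 16.3
position: [0.5706, -0.0347, 0.0129]
tcp_rot: [[-0.981, -0.193, 0.002], [-0.193, 0.981, -0.002], [-0.002, -0.002, -1.0]]
force: [-3.3, -0.3, 0.1]
opening: 0.499
```

```bash
cat > look2.py <<'E'
import sys
from h import *
n=sys.argv[1]
s=bot.read_state();print(w2b(s["position"]),s["force"])
goal(b2w(-19,0,13),101.1)
a=bot.capture("scene")[180:280,260:420];cv2.imwrite(f"pics/s{n}.png",cv2.resize(a,None,fx=5,fy=5,interpolation=cv2.INTER_CUBIC))
E
python3 look2.py 12
```

```text
[-49.4   0.1  12.9] [-3.3098 -0.2544  0.1492]
mm [-30.4215  -0.0858  -0.0147] deg [-0.1157  0.1106  0.0123] ROW [-0.1521, -0.0004, -0.0001, -0.0013, 0.0012, 0.0001]
```

View pics/s12.png

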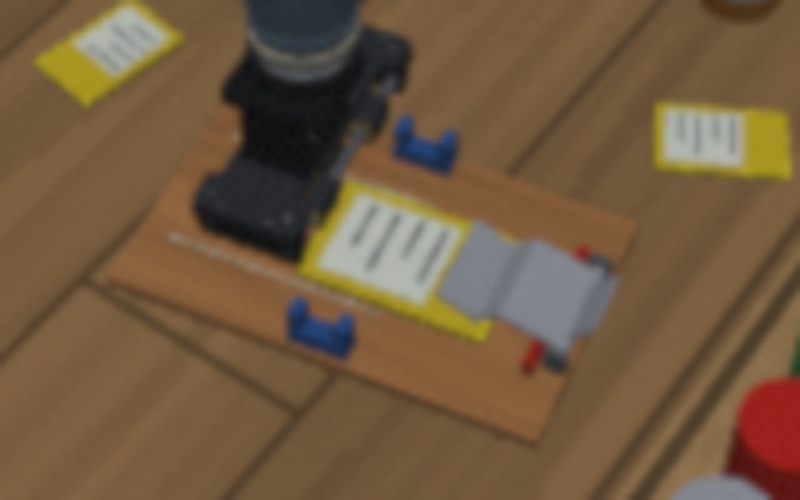

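>>> carry_out(
  targets=[
    [-0.01,0,0,0,0,0],
    [-0.02,0,0,0,0,0],
    [-0.03,0,0,0,0,0],
    [-0.04,0,0,0,0,0],
    [-0.05,0,0,0,0,0],
    [-0.06,0,0,0,0,0],
    [-0.07,0,0,0,0,0],
    [-0.08,0,0,0,0,0],
    [-0.09,0,0,0,0,0],
    [-0.1,0,0,0,0,0],
    [-0.11,0,0,0,0,0],
    [-0.12,0,0,0,0,0],
  ],
)

```text
time_s: 17.85
position: [0.595, -0.0302, 0.013]
tcp_rot: [[-0.981, -0.193, 0.003], [-0.193, 0.981, -0.002], [-0.003, -0.002, -1.0]]
force: [-2.3, 0.2, -1.1]
opening: 0.503
```

>>> carry_out(
  targets=[
    [-0.0075,0,0,0,0,0],
    [-0.015,0,0,0,0,0],
  ],
)

```text
time_s: 18.1
position: [0.598, -0.0295, 0.013]
tcp_rot: [[-0.981, -0.193, 0.004], [-0.193, 0.981, -0.002], [-0.003, -0.003, -1.0]]
force: [-1.9, -0.5, -0.5]
opening: 0.499
```

```bash
python3 look2.py 13
```

```text
[-21.5  -0.1  13. ] [-1.9435 -0.4943 -0.5151]
mm [-2.4885  0.1094  0.0342] deg [-0.1434  0.1786  0.0159] ROW [-0.0124, 0.0005, 0.0002, -0.0016, 0.002, 0.0002]
```

View pics/s13.png

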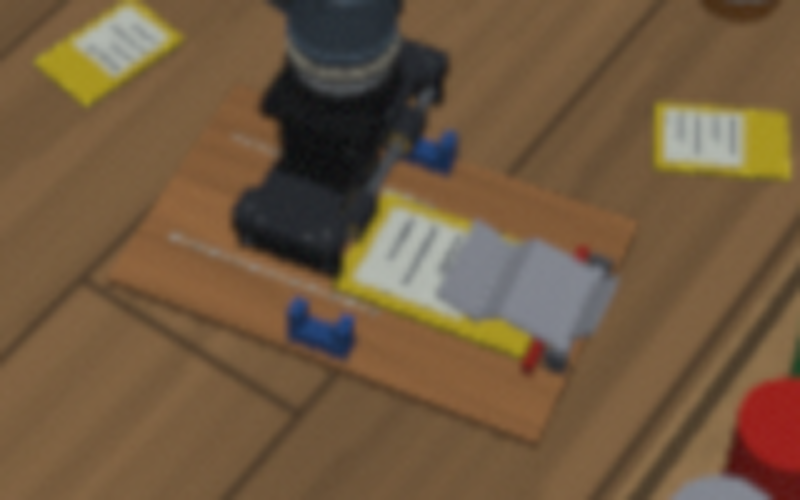

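Nearly home: the plate's front edge is beside the red stop. I'll creep forward until the force rises.

>>> carry_out(
  targets=[
    [-0.005,0,0,0,0,0],
    [-0.01,0,0,0,0,0],
  ],
)

```text
time_s: 18.4
position: [0.6, -0.0292, 0.013]
tcp_rot: [[-0.981, -0.193, 0.003], [-0.193, 0.981, -0.002], [-0.003, -0.003, -1.0]]
force: [-3.4, -1.1, -0.1]
opening: 0.499
```

>>> carry_out(
  targets=[
    [-0.005,0,0,0,0,0],
    [-0.01,0,0,0,0,0],
  ],
)

```text
time_s: 18.65
position: [0.6001, -0.0291, 0.013]
tcp_rot: [[-0.981, -0.194, -0.001], [-0.194, 0.981, -0.002], [0.001, -0.002, -1.0]]
force: [-6.5, -3.7, 2.3]
opening: 0.502
```

>>> carry_out(
  targets=[
    [-0.006,0,0,0,0,0],
    [-0.012,0,0,0,0,0],
    [-0.012,0,0,0,0,0],
  ],
)

```text
time_s: 19.02
position: [0.6001, -0.0291, 0.013]
tcp_rot: [[-0.981, -0.194, -0.006], [-0.194, 0.981, -0.003], [0.006, -0.001, -1.0]]
force: [-8.0, -2.6, 3.2]
opening: 0.501
```

```bash
python3 look2.py 14; python3 - <<'E'
import cv2
a=cv2.imread("pics/s14.png")[150:450,250:670];cv2.imwrite("pics/s14z.png",cv2.resize(a,None,fx=1.8,fy=1.8))
E
```

```text
[-19.3  -0.1  13. ] [-7.9911 -2.5642  3.2396]
mm [-0.3474  0.0684 -0.0022] deg [-0.0823 -0.3704  0.1041] ROW [-0.0017, 0.0003, -0.0, -0.0009, -0.0041, 0.0012]
```

View pics/s14z.png

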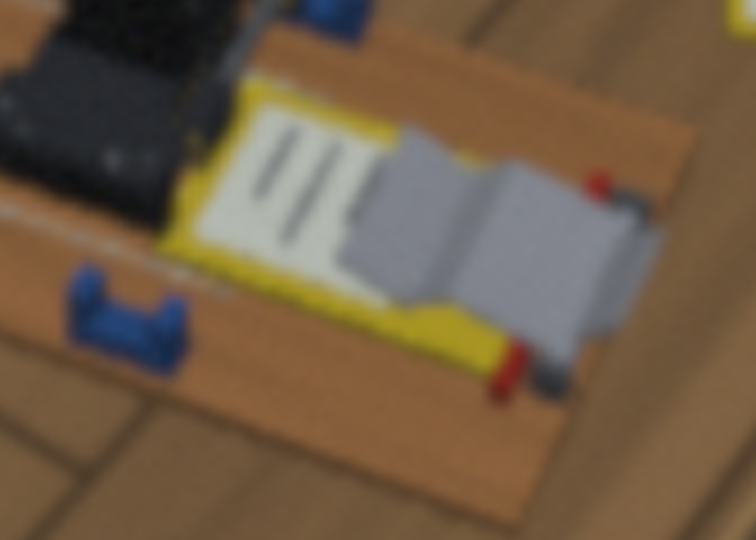

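The plate is against the red stop with the clip lifted. I'll back off, rise, and go over to the bar.

>>> carry_out(
  targets=[
    [0.05,0,0,0,0,0],
    [0.12,0,-0.02,0,0,0],
    [0.15,0,-0.25,0,0,0],
    [0.2,0,-0.5,0,0,0],
    [0.25,0,-0.75,0,0,0],
    [0.3,0,-0.95,0,0,0],
    [0.3,0,-0.95,0,0,0],
  ],
)

```text
time_s: 19.95
position: [0.5442, -0.0409, 0.2073]
tcp_rot: [[-0.981, -0.194, 0.003], [-0.194, 0.981, -0.005], [-0.002, -0.005, -1.0]]
force: [0.7, 0.8, -0.3]
opening: 0.498
```

```bash
python3 look.py w15;  python3 - <<'E'
from h import *
a=bot.capture("scene")[180:280,260:420];cv2.imwrite("pics/s15.png",cv2.resize(a,None,fx=5,fy=5,interpolation=cv2.INTER_CUBIC))
goal([.4795,-.3456,.2],93.3)
E
```

```text
[-76.5  -0.9 207.3] [ 0.7075  0.7951 -0.2921] 0.49824999267037623
mm [ 120.84   -287.3495    4.8637] deg [-0.1284 -0.2601  7.8813] ROW [0.6042, -1.4367, 0.0243, -0.0014, -0.0029, 0.0876]
```

View pics/s15.png

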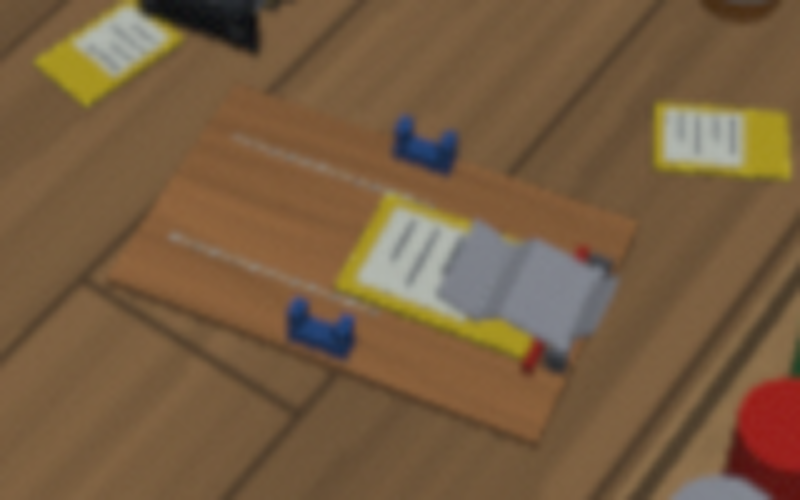

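View pics/w15.png

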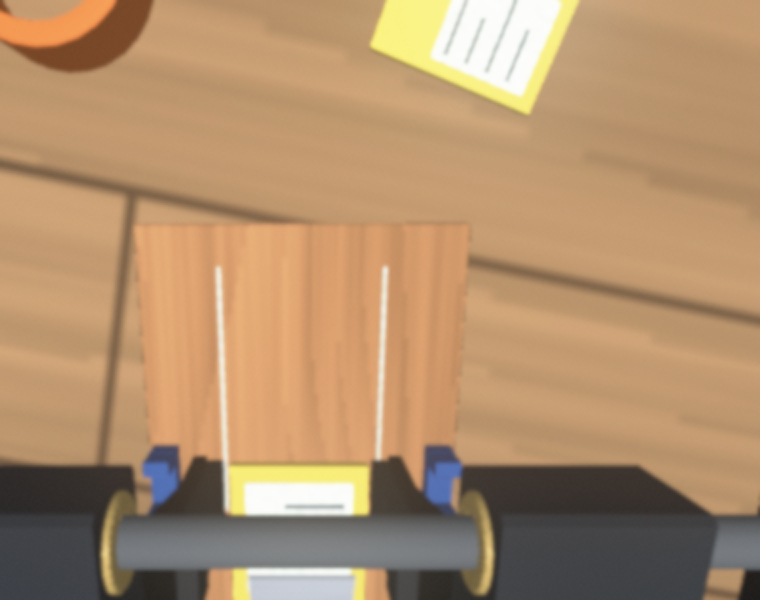

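The plate's rear edge is visible from (231,465) to (369,465). I'll check its position, then move toward the bar.

```bash
python3 -c "
from w import *
rep([(218,267),(386,267)],[(231,465),(369,465)],2,180,0)"
```

```text
lane [array([-136.4,  -47.9,   12. ]), array([-136.6,   51.8,   12. ])] plate [array([-14.2, -42.7,  20. ]), array([-14.3,  44.9,  20. ])] ang 0.06540611258552637 centre [55.75   -0.7701]
```

>>> carry_out(
  targets=[
    [0.15,-0.3,0,0,0,0.02],
    [0.3,-0.6,0,0,0,0.04],
    [0.45,-0.85,0,0,0,0.07],
    [0.6,-1,0,0,0,0.088],
    [0.6,-1,0,0,0,0.088],
  ],
  jaw=0,
)

```text
time_s: 20.68
position: [0.4615, -0.262, 0.2027]
tcp_rot: [[-0.999, -0.052, -0.007], [-0.052, 0.999, -0.001], [0.007, -0.001, -1.0]]
force: [0.8, 0.5, 0.5]
opening: 0.502
```

```bash
python3 - <<'E'
from h import *
s=bot.read_state();im=bot.capture("wrist");print(s["position"]);np.savez("w16.npz",p=s["position"],R=s["tcp_rot"])
cv2.imwrite("pics/w16.png",im)
goal([.4795,-.3456,.2],93.3)
E
```

```text
[ 0.4615 -0.262   0.2027]
mm [-12.7687 -86.0774   2.7756] deg [ 0.0106 -0.3668 -0.2322] ROW [-0.0638, -0.4304, 0.0139, 0.0001, -0.0041, -0.0026]
```

View pics/w16.png

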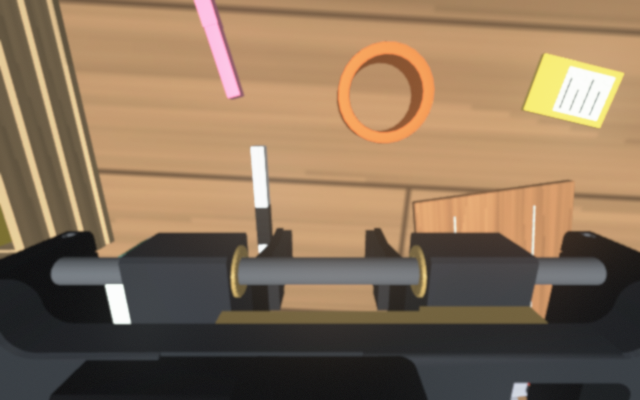

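```bash
python3 - <<'E'
from h import *
d=np.load("w16.npz");K,V=cam("wrist",{"tcp_rot":d["R"],"position":d["p"]})
q=px2w(K,V,[(258.2,147.5),(262.8,206)],.018);print(q,np.linalg.norm(q[0]-q[1]),np.degrees(np.arctan2(*(q[1]-q[0])[[1,0]])))
im=bot.capture("top");a=im[115:225,290:400];cv2.imwrite("pics/t16.png",cv2.resize(a,None,fx=6,fy=5.4,interpolation=cv2.INTER_CUBIC))
K,V=cam("top")
for n,P in (("L",b2w(0,88,44)),("R",b2w(0,-88,44)),("prearL",b2w(-10,45,20)),("prearR",b2w(-10,-45,20)),("pfL",b2w(130,45,20)),("nl",b2w(-160,100,12)),("nr",b2w(-160,-100,12)),("fl",b2w(160,100,12)),("fr",b2w(160,-100,12))):
    u=(w2px(K,V,P)[0]-[290,115]); print(n,((u+.5)*[6,5.4]-.5).round(1))
E
```

```text
[[ 0.4234 -0.3475  0.018 ]
 [ 0.4949 -0.3425  0.018 ]] 0.07173389293477786 3.9786806633425216
L [108.4 307.1]
R [404.4 263.8]
prearL [183.2 320.1]
prearR [332.3 298.2]
pfL [144.1 120. ]
nl [133.5 558.1]
nr [469.2 507.6]
fl [46.8 94.9]
fr [369.8  48.7]
```

View pics/t16.png

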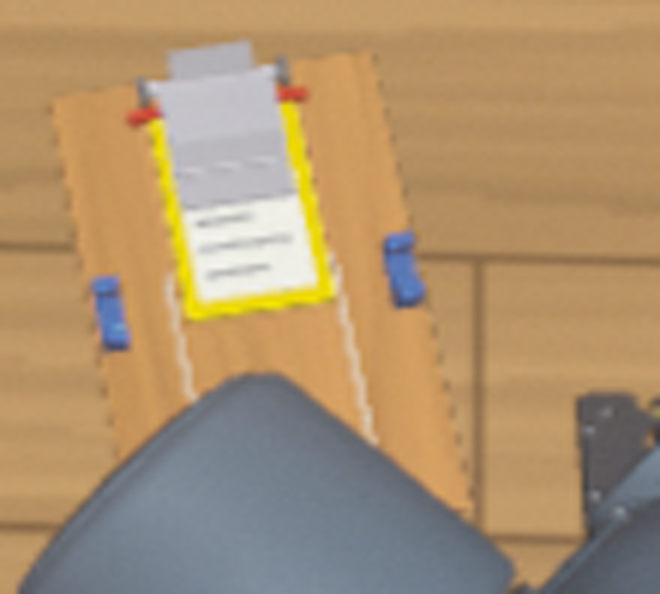

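The plate's rear corners at (187,321) and (334,298) match the predicted home position to within about 2 mm. The gripper body could clip the jar if I grip the bar in the middle, so I'll grip about 42 mm nearer the robot.

```bash
python3 - <<'E'
from h import *
goal([.479,-.345,.1],93.6)
E
```

```text
mm [-12.169  -86.5123 103.0401] deg [ 0.0109 -0.354  -0.4191] ROW [-0.0608, -0.4326, 0.5152, 0.0001, -0.0039, -0.0047]
```

>>> carry_out(
  targets=[
    [-0.03,-0.25,0.1,0,0,0],
    [-0.06,-0.43,0.3,0,-0.004,-0.005],
    [-0.06,-0.43,0.5,0,-0.004,-0.005],
    [-0.06,-0.43,0.515,0,-0.004,-0.005],
    [-0.06,-0.43,0.515,0,-0.004,-0.005],
  ],
  jaw=0.1,
)

```text
time_s: 21.4
position: [0.4796, -0.3432, 0.1003]
tcp_rot: [[-0.998, -0.065, -0.0], [-0.065, 0.998, 0.001], [-0.0, 0.001, -1.0]]
force: [-0.1, -0.4, 0.2]
opening: 0.555
```

```bash
python3 - <<'E'
from h import *
s=bot.read_state();im=bot.capture("wrist");print(s["position"])
cv2.imwrite("pics/w17.png",im)
im=bot.capture("scene")[200:360,180:420];cv2.imwrite("pics/s17.png",cv2.resize(im,None,fx=3.3,fy=3.3,interpolation=cv2.INTER_CUBIC))
goal([.479,-.345,.004],93.6)
K,V=cam("wrist",s)
E
```

```text
[ 0.4796 -0.3432  0.1003]
mm [ 1.3394 -0.4228 97.6796] deg [-0.1147  0.1191  0.1222] ROW [0.0067, -0.0021, 0.4884, -0.0013, 0.0013, 0.0014]
```

View pics/w17.png

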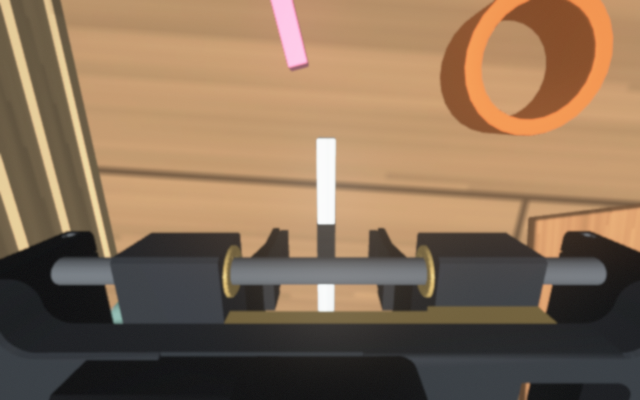

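View pics/s17.png

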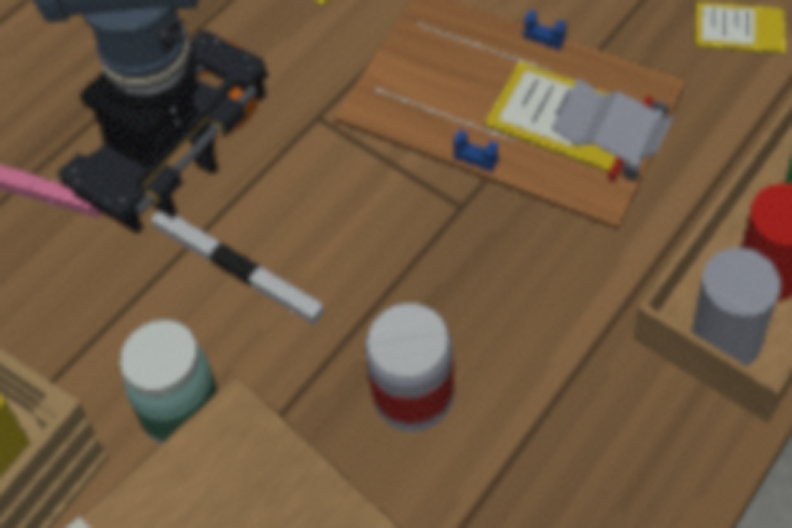

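>>> carry_out(
  targets=[
    [0.005,0,0.15,0,0,0],
    [0.005,0,0.3,0,0,0],
    [0.005,0,0.42,0,0,0],
    [0.005,0,0.48,0,0,0],
    [0.005,0,0.49,0,0,0.001],
    [0.005,0,0.49,0,0,0.001],
  ],
)

```text
time_s: 22.25
position: [0.48, -0.3451, 0.0048]
tcp_rot: [[-0.998, -0.064, 0.004], [-0.064, 0.998, -0.003], [-0.003, -0.004, -1.0]]
force: [-0.3, -0.2, -0.1]
opening: 0.55
```

>>> carry_out(
  targets=[
    [0,0,0,0,0,0],
    [0,0,0,0,0,0],
    [0,0,0,0,0,0],
    [0,0,0,0,0,0],
    [0,0,0,0,0,0],
    [0,0,0,0,0,0],
  ],
  jaw=-1,
)

```text
time_s: 23.0
position: [0.48, -0.3451, 0.0049]
tcp_rot: [[-0.998, -0.064, 0.004], [-0.064, 0.998, -0.003], [-0.003, -0.004, -1.0]]
force: [-1.4, -0.1, 2.2]
opening: 0.179
```

Gripped: the 0.179 opening is about 16 mm, the bar's width. Now to lift.

>>> carry_out(
  targets=[
    [0,0,-0.05,0,0,0],
    [0,0,-0.15,0,0,0],
    [0,0,-0.3,0,0,0],
    [0,0,-0.5,0,0,0],
    [0,0,-0.7,0,0,0],
    [0,0,-0.7,0,0,0],
    [0,0,-0.7,0,0,0],
  ],
)

```text
time_s: 23.88
position: [0.4788, -0.344, 0.1444]
tcp_rot: [[-0.998, -0.063, 0.003], [-0.063, 0.998, -0.002], [-0.002, -0.002, -1.0]]
force: [-0.4, -1.3, -1.3]
opening: 0.181
```

```bash
python3 - <<'E'
from h import *
s=bot.read_state();im=bot.capture("wrist");print(s["position"],s["opening"],s["force"],s["moment"])
cv2.imwrite("pics/w18.png",im)
im=bot.capture("scene")[180:340,180:420];cv2.imwrite("pics/s18.png",cv2.resize(im,None,fx=3.3,fy=3.3,interpolation=cv2.INTER_CUBIC))
goal(b2w(0,41,145),11.1)
E
```

```text
[ 0.4788 -0.344   0.1444] 0.18073536476457747 [-0.3845 -1.3249 -1.3208] [ 0.042   0.0358 -0.0068]
mm [-155.2207  349.4037   -1.8421] deg [ 0.0061  0.0843 82.5389] ROW [-0.7761, 1.747, -0.0092, 0.0001, 0.0009, 0.9171]
```

View pics/w18.png

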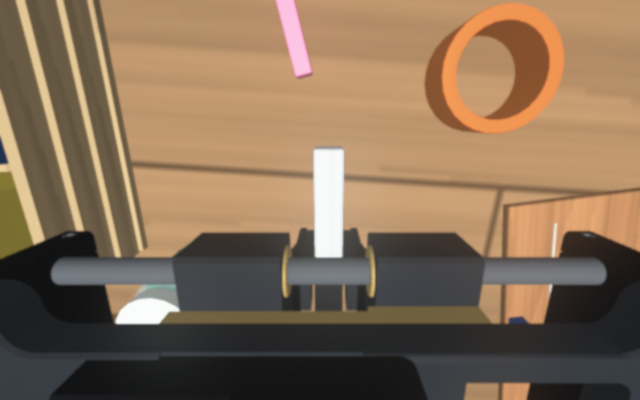

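View pics/s18.png

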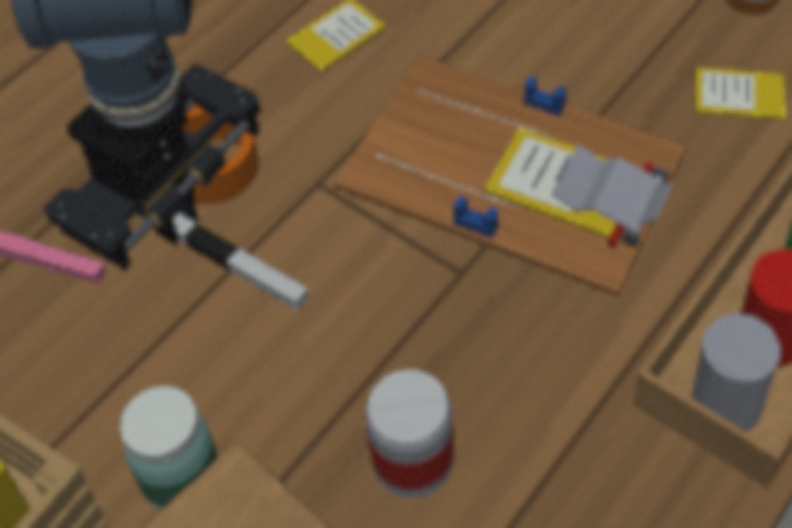

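```bash
python3 - <<'E'
from h import *
s=bot.read_state();K,V=cam("scene");Kw,Vw=cam("wrist",s)
R=s["tcp_rot"];p=s["position"]
for L in(38,42):
 for t in(-4,0,4,8):
  a=np.radians(t)
  ne=p+R@np.array([(100-L)/1000*np.cos(a),0,-.0045-.0085-(100-L)/1000*np.sin(a)])
  fe=p+R@np.array([-(100+L)/1000*np.cos(a),0,-.0045-.0085+(100+L)/1000*np.sin(a)])
  print(L,t,"near wrist",w2px(Kw,Vw,ne)[0],"far scene zoom",(w2px(K,V,fe)[0]-[180,180])*3.3,"near sc",(w2px(K,V,ne)[0]-[180,180])*3.3)
E
```

```text
38 -4 near wrist [329.7686 140.991 ] far scene zoom [292.8692 282.2765] near sc [121.786  190.9382]
38 0 near wrist [329.8176 141.2744] far scene zoom [294.4454 288.5883] near sc [120.679  188.0369]
38 4 near wrist [329.8685 142.1988] far scene zoom [295.3845 294.4649] near sc [119.8135 185.2635]
38 8 near wrist [329.9213 143.8146] far scene zoom [295.6935 299.8824] near sc [119.1955 182.6319]
42 -4 near wrist [329.7616 148.7888] far scene zoom [296.5465 284.2397] near sc [124.9788 192.6428]
42 0 near wrist [329.8069 149.2581] far scene zoom [298.1472 290.7304] near sc [123.9497 189.9296]
42 4 near wrist [329.8538 150.3276] far scene zoom [299.0907 296.77  ] near sc [123.1474 187.3372]
42 8 near wrist [329.9023 152.0389] far scene zoom [299.3844 302.3344] near sc [122.5774 184.8786]
```

```bash
python3 - <<'E'
import cv2
a=cv2.imread("pics/s18.png")[190:330,100:330];cv2.imwrite("pics/s18z.png",cv2.resize(a,None,fx=3.3,fy=3.3))
E
```

```text
(no output)
```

View pics/s18z.png

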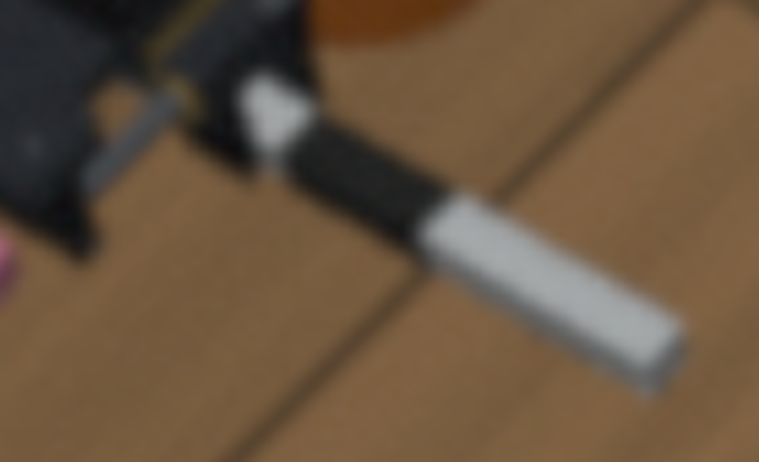

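The bar is held level, about 41.5 mm off centre. I'll carry it toward the board and turn it.

>>> carry_out(
  targets=[
    [-0.04,0.1,0,0,0,0],
    [-0.1,0.25,0,0,0,0.05],
    [-0.2,0.45,0,0,0,0.13],
    [-0.3,0.65,0,0,0,0.22],
    [-0.38,0.8,0,0,0,0.3],
    [-0.4,0.9,0,0,0,0.36],
    [-0.4,0.9,0,0,0,0.4],
    [-0.4,0.9,0,0,0,0.4],
  ],
)

```text
time_s: 24.98
position: [0.5462, -0.1569, 0.1422]
tcp_rot: [[-0.846, 0.533, -0.001], [0.533, 0.846, 0.001], [0.001, 0.0, -1.0]]
force: [-0.9, 0.9, -1.0]
opening: 0.181
```

```bash
python3 - <<'E'
from h import *
s=bot.read_state();print(s["position"],s["opening"])
goal(b2w(0,41.5,145),11.1)
E
```

```text
[ 0.5462 -0.1569  0.1422] 0.18108589853753704
mm [ 37.0008 180.3357  -2.7052] deg [-0.0284 -0.0786 46.6721] ROW [0.185, 0.9017, -0.0135, -0.0003, -0.0009, 0.5186]
```

>>> carry_out(
  targets=[
    [0.02,0.1,0,0,0,0.06],
    [0.06,0.25,-0.01,0,0,0.15],
    [0.1,0.45,-0.01,0,0,0.25],
    [0.14,0.65,-0.01,0,0,0.35],
    [0.17,0.8,-0.01,0,0,0.44],
    [0.185,0.9,-0.01,0,0,0.5],
    [0.185,0.9,-0.01,0,0,0.518],
    [0.185,0.9,-0.01,0,0,0.518],
    [0.185,0.9,-0.01,0,0,0.518],
  ],
)

```text
time_s: 26.1
position: [0.6105, 0.0142, 0.1441]
tcp_rot: [[-0.193, 0.981, -0.002], [0.981, 0.193, 0.001], [0.001, -0.002, -1.0]]
force: [-0.3, -0.3, -1.2]
opening: 0.174
```

```bash
cat > look3.py <<'E'
import sys
from h import *
n=sys.argv[1];z=float(sys.argv[2])
s=bot.read_state();print(w2b(s["position"]),s["opening"],s["force"])
a=bot.capture("scene")[150:280,280:430];cv2.imwrite(f"pics/s{n}.png",cv2.resize(a,None,fx=4.6,fy=4.6,interpolation=cv2.INTER_CUBIC))
cv2.imwrite(f"pics/w{n}.png",bot.capture("wrist"))
goal(b2w(0,41.5,z),11.1)
E
python3 look3.py 20 70
```

```text
[ -0.9  40.4 144.1] 0.1742492620272057 [-0.3373 -0.2915 -1.1814]
mm [ 1.024   0.7511 74.2951] deg [-0.0705 -0.0589  0.0053] ROW [0.0051, 0.0038, 0.3715, -0.0008, -0.0007, 0.0001]
```

View pics/s20.png

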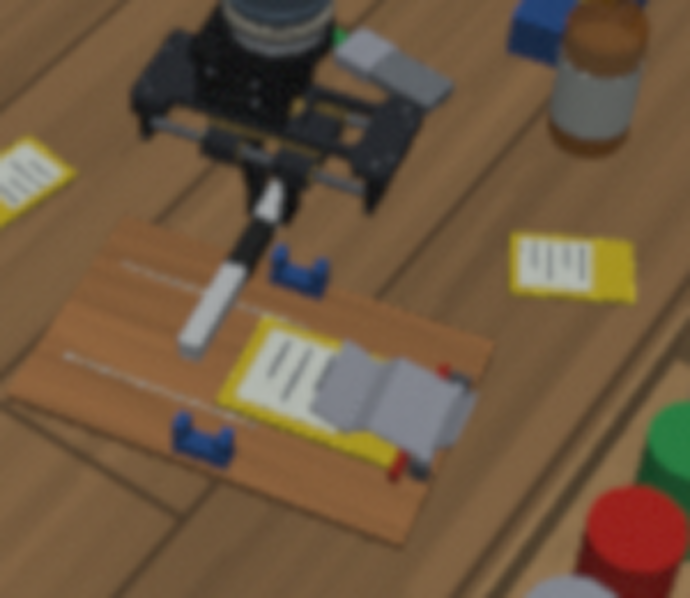

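View pics/w20.png

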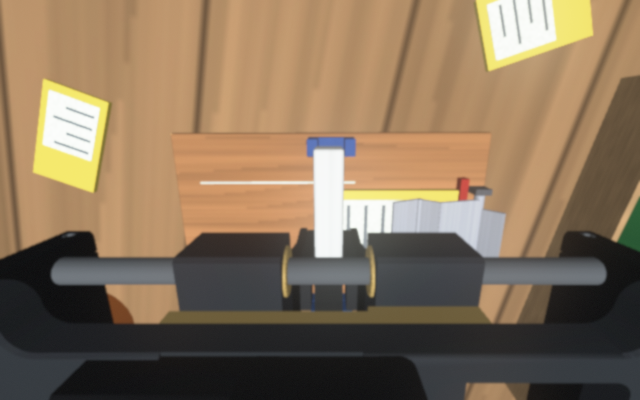

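The wrist view shows the bar end centred at column 328, just over the left support, which spans columns 307 to 355 (centre 331). I'll lower to an intermediate height.

>>> carry_out(
  targets=[
    [0.005,0.004,0.1,0,0,0],
    [0.005,0.004,0.2,0,0,0],
    [0.005,0.004,0.3,0,0,0],
    [0.005,0.004,0.37,0,0,0],
    [0.005,0.004,0.37,0,0,0],
    [0.005,0.004,0.37,0,0,0],
  ],
)

```text
time_s: 26.95
position: [0.6118, 0.0152, 0.0709]
tcp_rot: [[-0.192, 0.981, -0.0], [0.981, 0.192, 0.001], [0.001, -0.0, -1.0]]
force: [-0.0, 0.3, -1.3]
opening: 0.185
```

```bash
python3 look3.py 21 34; python3 - <<'E'
import cv2
a=cv2.imread("pics/w21.png")[80:260,240:440];cv2.imwrite("pics/w21z.png",cv2.resize(a,None,fx=3.3,fy=3.3,interpolation=cv2.INTER_CUBIC))
E
```

```text
[ 0.6 41.1 70.9] 0.18450314863195388 [-0.0172  0.3377 -1.2547]
mm [ 0.2781 -0.7584 37.1701] deg [ 0.0279 -0.0232  0.0059] ROW [0.0014, -0.0038, 0.1859, 0.0003, -0.0003, 0.0001]
```

View pics/s21.png

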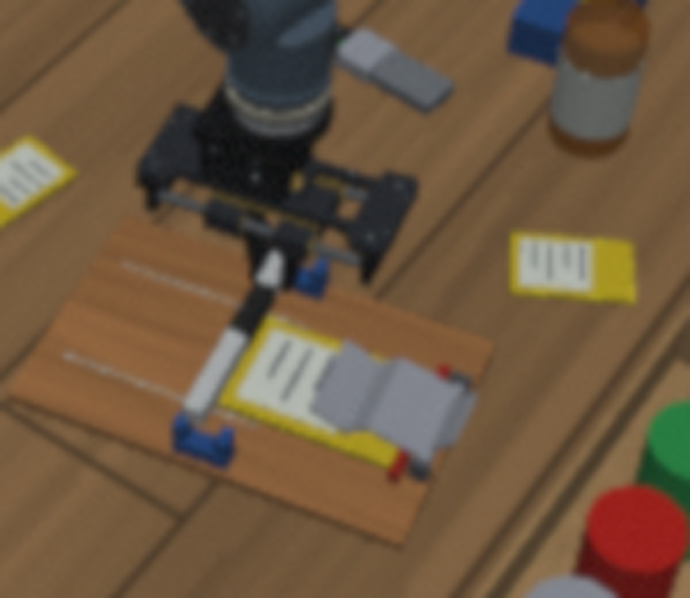

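View pics/w21z.png

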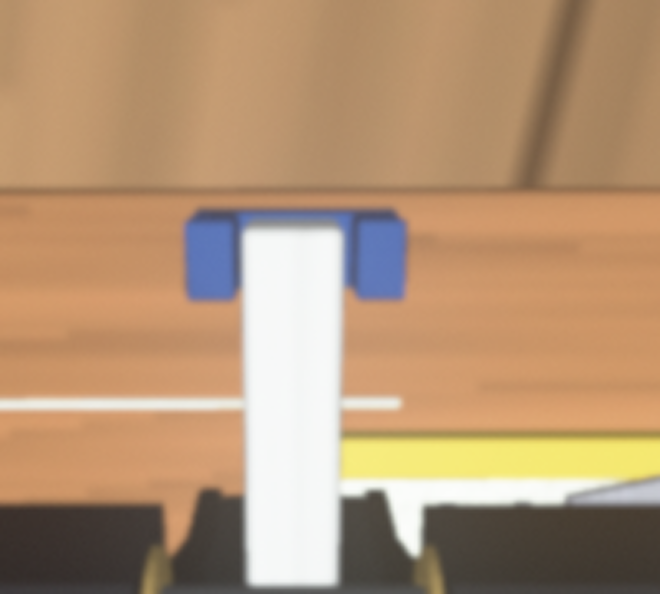

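The cheek tops are at 187–238 and 355–405 (centre 296) and the bar is at 242–342 (centre 292), so I need to shift it about 0.8 mm toward the clip. Then lower into the slots.

>>> carry_out(
  targets=[
    [0,0.004,0.03,0,0,0],
    [0,0.004,0.07,0,0,0],
    [0,0.004,0.11,0,0,0],
    [0,0.004,0.15,0,0,0],
    [0,0.004,0.15,0,0,0],
  ],
)

```text
time_s: 27.68
position: [0.6119, 0.0156, 0.0401]
tcp_rot: [[-0.193, 0.981, -0.002], [0.981, 0.193, 0.001], [0.001, -0.002, -1.0]]
force: [0.3, 0.6, -0.9]
opening: 0.184
```

```bash
python3 look3.py 22 31; python3 - <<'E'
import cv2
a=cv2.imread("pics/w22.png")[80:260,240:440];cv2.imwrite("pics/w22z.png",cv2.resize(a,None,fx=3.3,fy=3.3,interpolation=cv2.INTER_CUBIC))
E
```

```text
[ 0.8 41.5 40.1] 0.18410686138899937 [ 0.3136  0.6285 -0.9271]
mm [ 0.2703 -1.5416  9.9715] deg [ 0.0137 -0.0275  0.0055] ROW [0.0014, -0.0077, 0.0499, 0.0002, -0.0003, 0.0001]
```

View pics/w22z.png

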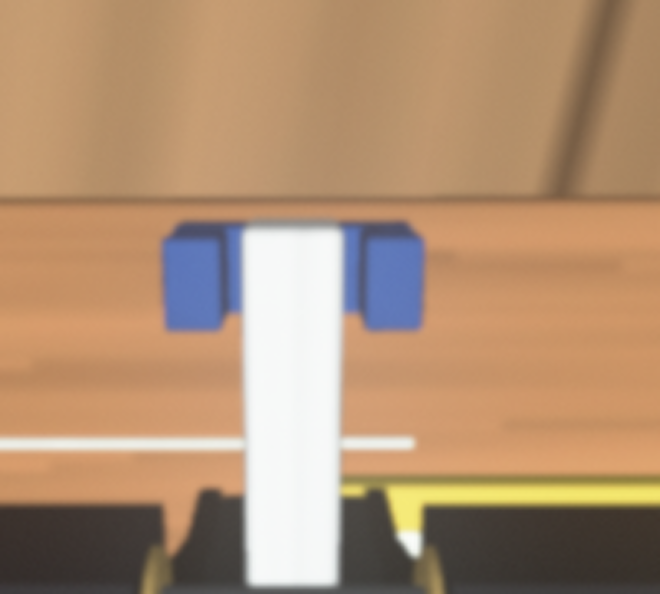

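View pics/s22.png

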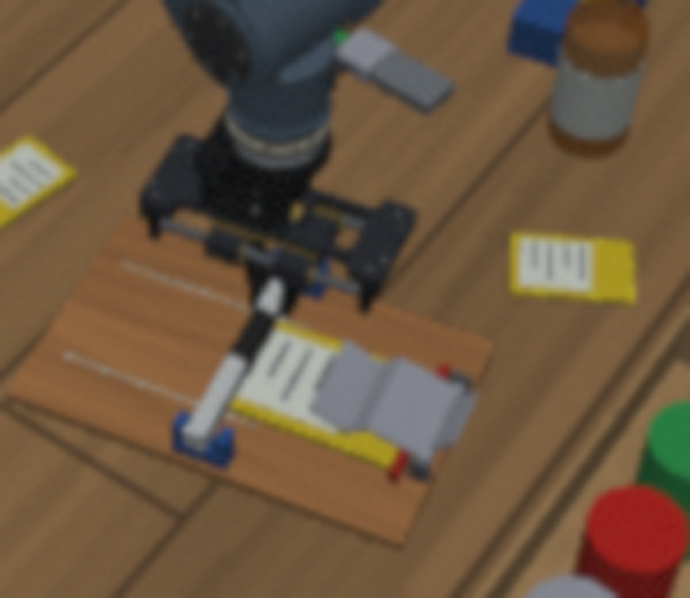

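>>> carry_out(
  targets=[
    [0,0,0.015,0,0,0],
    [0,0,0.03,0,0,0],
    [0,0,0.035,0,0,0],
    [0,0,0.035,0,0,0],
  ],
)

```text
time_s: 28.28
position: [0.6126, 0.0155, 0.0339]
tcp_rot: [[-0.193, 0.981, -0.0], [0.981, 0.193, 0.001], [0.001, 0.0, -1.0]]
force: [-0.6, -0.4, -0.5]
opening: 0.182
```

```bash
python3 look3.py 23 31; python3 - <<'E'
import cv2
a=cv2.imread("pics/s23.png")[230:500,130:360];cv2.imwrite("pics/s23z.png",cv2.resize(a,None,fx=2.2,fy=2.2,interpolation=cv2.INTER_CUBIC))
E
```

```text
[ 1.5 41.3 33.9] 0.1819378029783549 [-0.5984 -0.4234 -0.5298]
mm [ 0.2725 -1.6094  3.0075] deg [ 0.0219 -0.0256  0.0072] ROW [0.0014, -0.008, 0.015, 0.0002, -0.0003, 0.0001]
```

View pics/s23z.png

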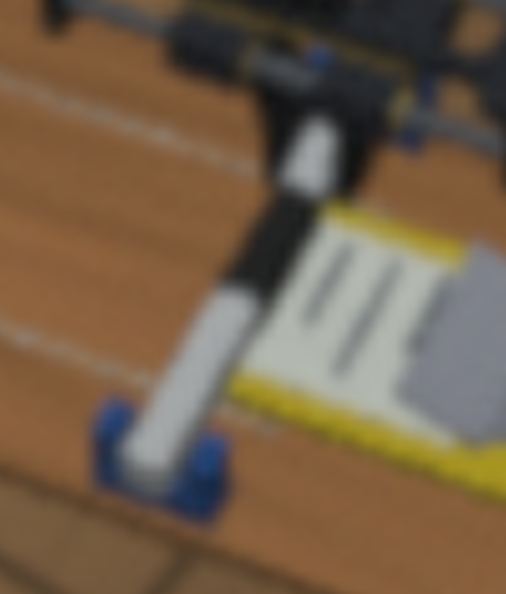

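The bar is between the cheeks at both supports. I'll lower the last millimetres until it touches.

>>> carry_out(
  targets=[
    [0,0,0.007,0,0,0],
    [0,0,0.012,0,0,0],
    [0,0,0.012,0,0,0],
  ],
)

```text
time_s: 28.75
position: [0.6127, 0.0154, 0.0316]
tcp_rot: [[-0.193, 0.981, 0.0], [0.981, 0.193, 0.0], [0.0, 0.0, -1.0]]
force: [-0.2, 0.0, -0.7]
opening: 0.177
```

>>> carry_out(
  targets=[
    [0,0,0.005,0,0,0],
    [0,0,0.005,0,0,0],
  ],
)

```text
time_s: 29.0
position: [0.6128, 0.0155, 0.0309]
tcp_rot: [[-0.193, 0.981, 0.001], [0.981, 0.193, 0.0], [0.0, 0.001, -1.0]]
force: [0.4, 0.9, 1.2]
opening: 0.178
```

It touches at TCP z 30.9, which matches the expected slot floor. I'll open the jaw only slightly, to stay clear of the clip, and then lift.

>>> carry_out(
  targets=[
    [0,0,0.002,0,0,0],
    [0,0,0.002,0,0,0],
    [0,0,0.002,0,0,0],
    [0,0,0.002,0,0,0],
  ],
  jaw=-0.35,
)

```text
time_s: 29.5
position: [0.6129, 0.0154, 0.0304]
tcp_rot: [[-0.193, 0.981, 0.001], [0.981, 0.193, 0.0], [0.0, 0.001, -1.0]]
force: [0.7, -0.4, 0.4]
opening: 0.323
```

>>> carry_out(
  targets=[
    [0,0,-0.03,0,0,0],
    [0,0,-0.08,0,0,0],
    [0,0,-0.2,0,0,0],
    [0,0,-0.4,0,0,0],
    [0,0,-0.6,0,0,0],
    [0,0,-0.6,0,0,0],
  ],
)

```text
time_s: 30.25
position: [0.6157, 0.015, 0.155]
tcp_rot: [[-0.193, 0.981, 0.01], [0.981, 0.193, -0.001], [-0.003, 0.009, -1.0]]
force: [0.4, -1.0, 0.0]
opening: 0.324
```

```bash
python3 look3.py 24 150; python3 - <<'E'
import cv2
a=cv2.imread("pics/w24.png")[80:260,240:440];cv2.imwrite("pics/w24z.png",cv2.resize(a,None,fx=3.3,fy=3.3,interpolation=cv2.INTER_CUBIC))
E
```

```text
[  4.4  40.2 155. ] 0.32438572791216413 [ 0.3638 -1.0452  0.0398]
mm [ 0.3131 -1.6245  1.2338] deg [0.0973 0.0054 0.0164] ROW [0.0016, -0.0081, 0.0062, 0.0011, 0.0001, 0.0002]
```

View pics/s24.png

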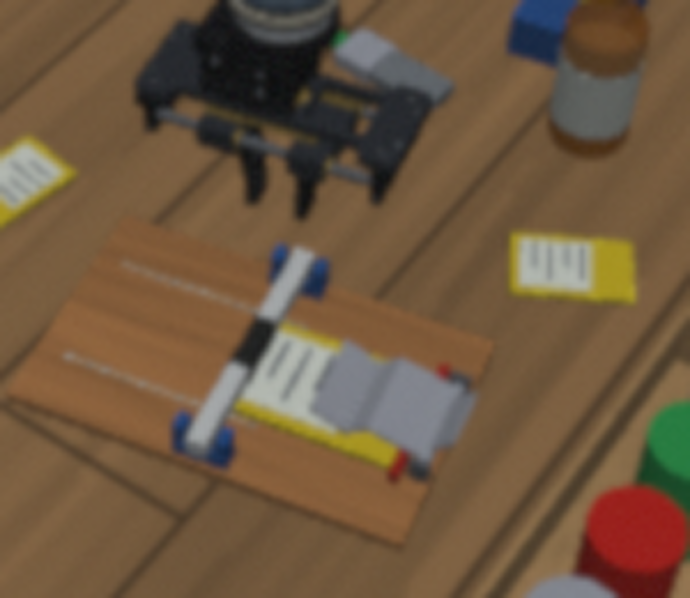

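View pics/w24z.png

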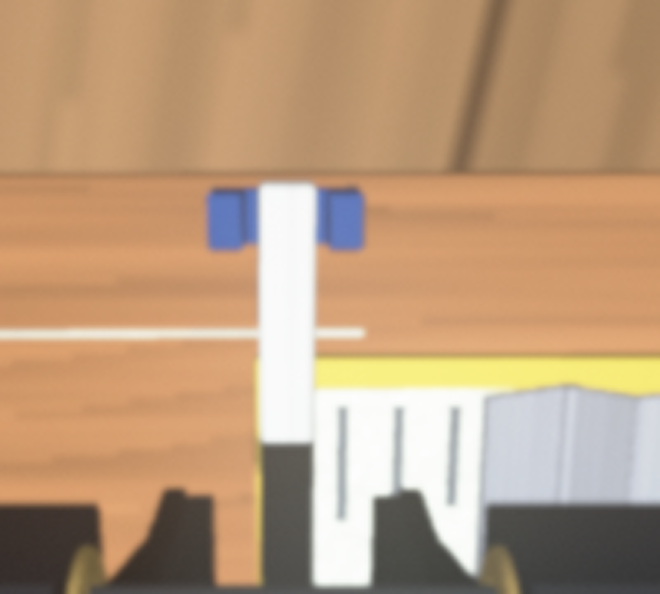

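The bar is seated in both supports. I'll check its numbers from this view before handing in.

```bash
python3 - <<'E'
from w import *
s=bot.read_state();K,V=cam("wrist",s)
Zz=lambda p:wz(p,3.3,240,80)
f=lambda p,z:[w2b(P).tolist() for P in px2w(K,V,Zz(p),z)]
print("bar end",f([(259,183),(316,183)],.044),"sleeve end",f([(261,443),(313,443)],.044))
print("support cheeks outer",f([(208,220),(364,220)],.044),"plate rear/left edge",f([(257,400),(257,358)],.02),"lane",f([(364,333)],.012))
im=bot.capture("top");cv2.imwrite("pics/t24.png",im)
E
```

```text
bar end [[-7.6, 99.6, 44.0], [8.0, 99.6, 44.0]] sleeve end [[-7.7, 24.7, 44.0], [7.6, 24.7, 44.0]]
support cheeks outer [[-21.9, 89.6, 44.0], [21.4, 89.6, 44.0]] plate rear/left edge [[-9.6, 31.2, 20.0], [-9.5, 44.9, 20.0]] lane [[24.5, 51.2, 12.0]]
```

>>> carry_out(
  targets=[
    [0,-0.2,-0.1,0,0,0],
    [0,-0.5,-0.2,0,0,0],
    [0,-0.8,-0.2,0,0,0],
    [0,-0.8,-0.2,0,0,0],
    [0,-0.8,-0.2,0,0,0],
  ],
)

```text
time_s: 31.02
position: [0.4554, -0.0156, 0.1898]
tcp_rot: [[-0.192, 0.981, -0.0], [0.981, 0.192, 0.001], [0.001, -0.0, -1.0]]
force: [0.4, -0.1, -0.0]
opening: 0.327
```

```bash
python3 - <<'E'
from h import *
im=bot.capture("scene");cv2.imwrite("pics/s25.png",cv2.resize(im[150:280,260:420],None,fx=5,fy=4.6,interpolation=cv2.INTER_CUBIC))
im=bot.capture("top");cv2.imwrite("pics/t25.png",cv2.resize(im[100:260,180:490],None,fx=2.5,fy=2.5,interpolation=cv2.INTER_CUBIC))
print(bot.read_state()["position"])
E
```

```text
[ 0.4568 -0.0157  0.19  ]
```

View pics/s25.png

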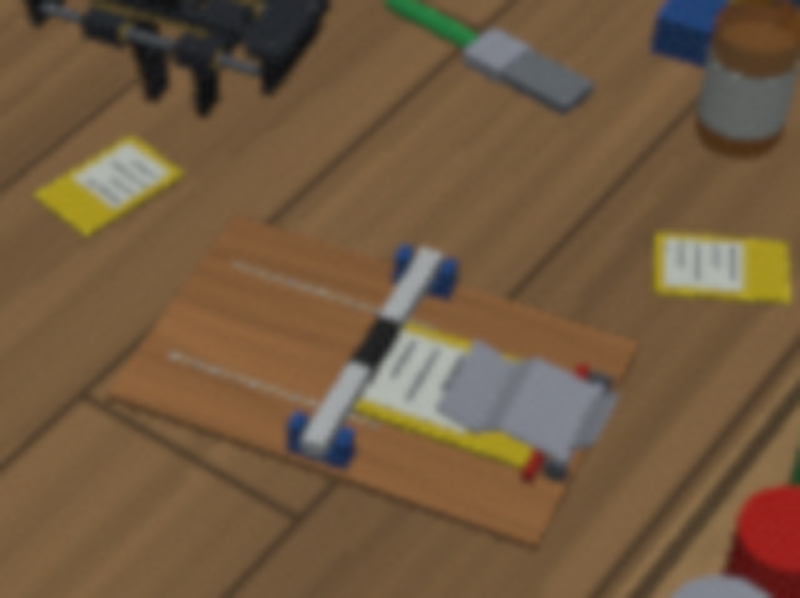

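View pics/t25.png

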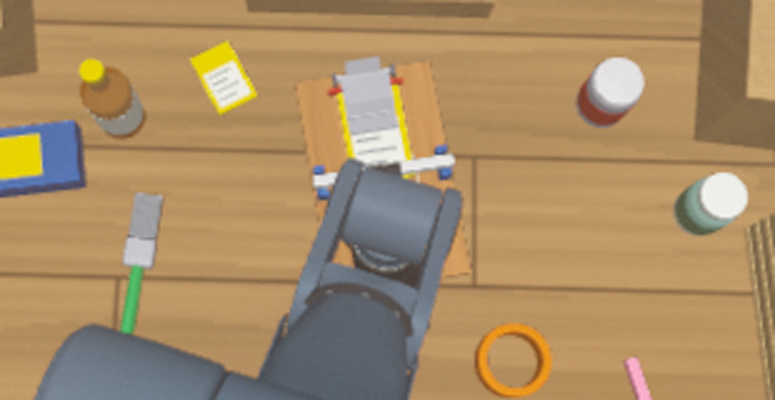

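All the checks agree. The bar is centred in x and y to within about 1 mm and seated in both supports, and the plate's rear edge is at x ≈ −9.6 mm with home at −10. The bystanders haven't moved and the arm is clear of everything, so I'm handing in.

```bash
python3 -c "
from rig import bot
print(bot.hand_in())"
```

```text
the job is handed in; nothing more can be done
None
```

The job is handed in at about 31 s of the 67 s allowed; `hand_in()` reports no verdict. The plate is home under the clip, the bar is seated in both supports and let go, and the arm is clear.

**What I did:** I pushed the plate sideways into the middle lane. I then pushed its rear edge with two fingertips under the clip until it stopped dead against the red stop, at about 8 N. I gripped the bar about 41 mm off its middle to keep the gripper clear of the jar, lowered it into both slots, and opened the jaw only slightly so the fingers stayed away from the clip.

**Last checks (board frame):**

| Item | Measured | Target |
|---|---|---|
| Plate rear edge, x | −9.6 mm | −10 mm |
| Plate centre, y | about −1 mm | 0 |
| Plate angle | about 0.1° | 0° |
| Bar centre | within about 1 mm in x and y | 0, 0 |
| Bar touchdown | grip height as expected for the slot floor | bar bottom at z 26 mm |

- **Not measured:** I had no reading of the clip angle; the pictures only show the plate under it. I checked the right-hand support by eye only, in the scene and top views.
- **Bystanders:** they all look where they were, judged by eye in the last pictures.

**Disagreements:**
- **Fingertips:** they turned out to end about 2 mm behind the tool centre point instead of 19 mm ahead. I found this by touching down on the plate's top at 13 to 25 N, and worked from that.
- **Plate x:** one earlier wrist picture, taken just after a move, put the plate centre at x 55.8 mm. The lane marks in the same picture were also off by 3 mm. The later wrist and top views both showed it home.

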